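Centre the section with the stage knob under the microscope

TASK

The stained section on the microscope slide is off to one side. Bring it centrally under the objective by turning the lower of the two knobs that hang beneath the microscope stage, then let go of the knob. Leave the upper knob as it is, do not touch the slide or its holder, and do not disturb the things standing on the bench.

Things in the scene. Friction and masses are not known exactly. Their poses are not given: they have to be found in the camera images.
- lower_knob_centre (a point): Centre of the lower stage knob: black ribbed disc, 34 mm in diameter, 22 mm tall, on an upright shaft hanging under the stage on the side facing the robot and its right. 90 mm below the stage plate's underside and 3 mm in from its edge, so roofed by it: take it at a slant from beyond the edge. 42 mm of air between it and the base plate. The shaft yields only to shoves of over 40 N.
- lower_knob (a joint): Turn of the lower knob, growing anticlockwise seen from above. About 0.04 N m of friction; stays where left. It drives the slide along the microscope's x axis, roughly 40 mm a turn: clockwise from above brings the slide to the knob side, anticlockwise sends it away. The value where the section is centred differs each time; several grips are needed.
- upper_knob (a joint): Turn of the upper stage knob, on the same shaft with its centre 23 mm above the lower one's: also black, but thinner: 26 mm in diameter, 16 mm tall. It moves the slide along the microscope's y axis, roughly 40 mm a turn, which is already right; it is stiff (0.3 N m). Starts at 0: leave it.
- section (a point): Centre of the coverslip (clear, 22 mm) with the stained section (pinkish purple, 11 mm) on the glass slide (76 x 26 mm) lying on the stage, 199 mm above the bench. It lies somewhere along the slide, at first 11 to 30 mm off the objective's axis on the side away from the knobs.
- objective (a point): Front lens of the objective in use, the one of four on the nosepiece that points straight down; 212 mm above the bench, about 13 mm above the slide. The section must come straight below it.
- microscope: White microscope, fixed; 150 wide, 265 deep, 430 mm tall. Origin: optical axis at bench level. x points away from the knob side, y from limb to eyepieces. Stage plate 150 (x) by 140 (y) mm, centred, 185 to 197 mm high; knob shaft at x -72, y +35 mm. Focus knobs (48 mm in diameter) on the limb at y -132 mm, 85 mm high, out to x -72 mm. Base 42 mm high.
- slide_holder: Steel holder with the glass slide, driven along the top of the stage by the lower knob. Origin: the microscope's axis at bench level, carried along with the holder's travel. Not to be touched.
- slide_box: Bystander: closed flat slide box, 100 x 84 x 36 mm, in front of the microscope's knob side. Origin under its centre.
- petri_stack: Bystander: stack of three clear culture dishes, 93 mm in diameter, 45 mm high, near the focus knobs. Origin under its centre.
- oil_bottle: Bystander: small brown dropper bottle, 28 mm in diameter, 73 mm high, in front of the eyepieces. Origin under its centre.
- reagent_bottle: Bystander: glass bottle with a screw cap, 60 mm in diameter, 115 mm high, beyond the microscope. Origin under its centre.
- wash_bottle: Bystander: white wash bottle with a bent spout, 72 mm in diameter, 192 mm high, to the robot's left. Origin under its centre.
- timer: Bystander: flat white timer, 55 x 72 x 16 mm, lying to the robot's left. Origin under its centre.
- tube_rack: Bystander: white foam rack, 130 x 210 x 55 mm, with capped tubes that reach 118 mm high, to the robot's right. Origin under its centre.

How it is judged:
By the outcome, as a careful person would: the job done as asked, in the order asked, and still so for the second after the job is handed in, with the robot touching nothing.
It also fails if it takes over 64 s, if anything falls off the work surface, if the arm or the gripper's body presses on something with over 40 N, if the wrist force passes 120 N, or if a joint passes its speed limit or range.

ROBOT

A 6-joint arm with a two-finger parallel gripper is mounted at the origin on the work surface. World frame = base frame: x ahead of the robot, y to its left, z up, the work surface at z = 0. Lengths are in m, angles in rad, forces in N, time in s.
With the tool pointing down it reaches from about 0.3 to 0.875 m from the base axis. Payload 6.4 kg.
Tool frame: the origin (TCP) lies midway between the tips of the shut fingers; the grasp point (between the pads) lies 19 mm behind it (r.grip_depth is the distance from the TCP to the grasp point, in m); y points along the fingers, x is the direction in which the jaws open and shut, and the axes are right-handed (so a half turn about y gives the same grasp; the last joint's range is limited). The gripper opens to 85 mm and grips with 20 to 120 N. Pads are 22 mm wide; open, the fingers measure 114 mm over their backs; the gripper's body (76 mm by 85 mm) begins 54 mm behind the grasp point. The pads swing forward as they close: fully open they stand 13 mm farther back than shut.
Start: joints at [-1.369, 0.181, 1.607, -0, 1.354, -0.206], TCP at [0.228, -0.528, 0.231] pointing down, gripper open.
Joint ranges: [-2.99, 2.99], [-0.89, 2.07], [0.3, 2.58], [-1.14, 4.28], [0, 2.63], [-3.12, 3.12]. Speed limits (rad/s): [2.57, 2.57, 3.01, 3.14, 3.14, 3.14].

INTERFACE

Orientations are given as a rotation vector (axis times angle).
In Python, from plant import r gives the robot as it stands.
- The arm moves only by the tool jog_arm, never from a script. Its argument "targets" is a list of rows, each an object of numbers: "dx", "dy", "dz": the shift along the tool's x, y, z in m; "rx", "ry", "rz": the turn, a rotation vector about the tool's x, y, z in degrees. A call has 1 to 20 rows; each row shifts and turns the commanded pose from where the row before left it, along the tool's axes as they then stand; what a row does not reach is not made up. A row lasts 1/12 s, in which the tool goes at most 41.7 mm and 7.16 degrees, less where a joint would pass 70% of its speed; a pose out of reach is approached as far as the arm can. A call is refused whole if a number of a shift passes 0.0417 or a number of a turn 7.16, either way. A call with a gripper value outside its range is refused whole. "fingers" is the opening, from -1 (shut) to 1 (fully open), so that 0 is half open, set as the call begins (left out, the last holds). The fingers move at their own pace and stop on an object; "force" is the grip in N (left out, the last holds). Time passes only in rows, so rows that do not move let the fingers close. It gives the time, the measured TCP pose, the force and the opening at its end, in the units of the state.
- r.read_state(): the state, without advancing time (a new reading comes with each control period).
- r.snapshot(name): name is "scene" or "side" or "wrist"; returns a dict with "pixels" (420x560x3 uint8, red, green, blue), "K" (3x3 intrinsics, pixels), "eye" and "orientation" of the camera in the world; the wrist camera has in their place "T_tool_cam" (4x4, takes a point from camera to tool coordinates, whose origin is the TCP and whose axes are the tool frame's). Camera axes: x right, y down, z forward; pixel columns grow to the right and rows downward; lengths in m; the calibration is good to about 2 mm. A picture is of the moment at which its call begins: read the wrist's pose just before it. There is no depth.
- r.hand_in(): hands the job in, once; it reports no verdict.
The state is a dict: "time": time; "joint_pos": joint angles; "qvel": joint speeds; "joint_efforts": joint torques, N m; "tcp_pos": TCP position; "tool_rot": TCP orientation; "ft_force": force on the tool from outside, world axes, zero at the start; "moment": the same for the moment, N m; "finger_gap": finger opening in m.
Only numpy, scipy, OpenCV 4.12 (cv2) and the standard library are available. Lean on these libraries where they do the work, as an engineer would, in place of code of your own. Each camera call takes 0.05 s, during which the arm holds its last target.

## Working session

There is one attempt and no reset: what is moved stays moved. The work goes in short steps, Python scripts to look and compute and a tool call to move; the robot and the scene stay as the last step left them, time stands still between calls to the robot, and variables do not carry over. Pictures are saved under pics/ and viewed, and the job is handed in when it is done.

Besides the shell and the picture viewer there is one more tool, called after "Request:" as name(argument=value, ...), one argument or row to a line, values as JSON. jog_arm: Moves the arm, as the interface text tells. Its arguments: {"type":"object","properties":{"targets":{"type":"array"},"fingers":{"type":"number"},"force":{"type":"number"}},"required":["targets"]}

```bash
ls; mkdir -p pics
python3 - <<'E'
from plant import r
import cv2
s=r.read_state()
print({k:s[k] for k in ('time','tcp_pos','tool_rot','finger_gap')}, r.grip_depth)
for n in ("scene","side","wrist"):
    d=r.snapshot(n); cv2.imwrite(f"pics/{n}0.png",d["pixels"][:,:,::-1])
    print(n,d["K"],d.get("eye"),d.get("orientation"),d.get("T_tool_cam"))
E
```

```text
pics
{'time': 0.0, 'tcp_pos': array([ 0.22794655, -0.52726159,  0.23036651]), 'tool_rot': array([-1.37367792,  0.90464168, -0.90251636]), 'finger_gap': 0.08535443934928545} 0.0187
scene [[395.96854975   0.         272.15709965]
 [  0.         395.96854975 211.93392365]
 [  0.           0.           1.        ]] [ 1.36252345 -0.11613922  1.1004523 ] [-1.88132084 -1.67972475  0.63909011] None
side [[498.44305578   0.         283.04984139]
 [  0.         498.44305578 211.25373583]
 [  0.           0.           1.        ]] [-0.08243789  0.85969764  1.04586346] [-0.81556367  2.54355996 -1.14502394] None
wrist [[316.64916394   0.         282.72430954]
 [  0.         316.64916394 209.27855399]
 [  0.           0.           1.        ]] None None [[ 9.99999748e-01 -3.83730575e-04 -5.97399076e-04 -1.04195704e-03]
 [ 4.49700565e-04 -3.08810162e-01  9.51123589e-01 -1.41821106e-01]
 [-5.49458107e-04 -9.51123618e-01 -3.08809912e-01  8.02796833e-02]
 [ 0.00000000e+00  0.00000000e+00  0.00000000e+00  1.00000000e+00]]
```

View pics/scene0.png

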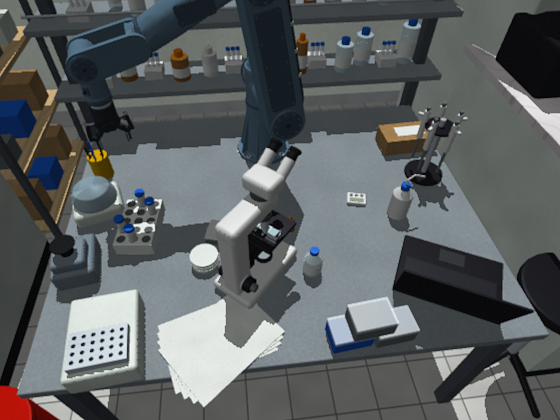

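View pics/side0.png

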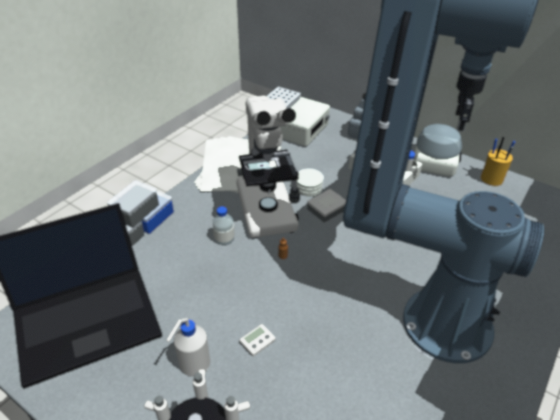

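View pics/wrist0.png

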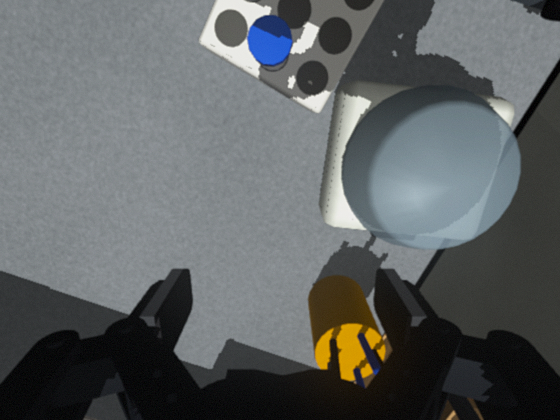

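Run:
```python
from plant import r
import numpy as np
from scipy.spatial.transform import Rotation as R
s=r.read_state()
print(R.from_rotvec(s['tool_rot']).as_matrix().round(3), s['time'])
print([a for a in dir(r) if not a.startswith('_')])
```

```text
[[ 0.397 -0.     0.918]
 [-0.918  0.001  0.397]
 [-0.001 -1.     0.   ]] 0.15
['MotionError', 'grip_depth', 'hand_in', 'read_state', 'snapshot']
```

```bash
cat > h.py <<'E'
import numpy as np, cv2
from scipy.spatial.transform import Rotation as R
from plant import r
def cam(n):
    s=r.read_state(); d=r.snapshot(n)
    if n=='wrist':
        T=np.eye(4);T[:3,:3]=R.from_rotvec(s['tool_rot']).as_matrix();T[:3,3]=s['tcp_pos'];T=T@np.array(d['T_tool_cam'])
        return d['pixels'],np.array(d['K']),T[:3,3],T[:3,:3]
    return d['pixels'],np.array(d['K']),np.array(d['eye']),R.from_rotvec(d['orientation']).as_matrix()
def proj(K,e,Q,p):
    c=(np.atleast_2d(p)-e)@Q; u=c@K.T; return u[:,:2]/u[:,2:]
def ray(K,e,Q,uv):
    return Q@np.linalg.solve(K,[uv[0],uv[1],1.])
def onz(K,e,Q,uv,z):
    d=ray(K,e,Q,uv); return e+d*(z-e[2])/d[2]
def meet(c1,uv1,c2,uv2):
    A=[];b=[]
    for (K,e,Q),uv in((c1,uv1),(c2,uv2)):
        d=ray(K,e,Q,uv);d/=np.linalg.norm(d);P=np.eye(3)-np.outer(d,d);A.append(P);b.append(P@e)
    x=np.linalg.solve(A[0]+A[1],b[0]+b[1]); return x
def save(n,img,box=None,f=1):
    if box: img=img[box[1]:box[3],box[0]:box[2]]
    cv2.imwrite(f'pics/{n}.png',cv2.resize(img[:,:,::-1],None,fx=f,fy=f,interpolation=cv2.INTER_CUBIC))
E
python3 - <<'E'
from h import *
a=cv2.imread('pics/scene0.png')[:,:,::-1];b=cv2.imread('pics/side0.png')[:,:,::-1]
save('scz',a,(190,130,330,320),3.1) if 0 else save('scz',a,(170,130,330,310),3.3)
save('sdz',b,(200,80,360,270),3.1)
E
```

```text
(no output)
```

View pics/scz.png

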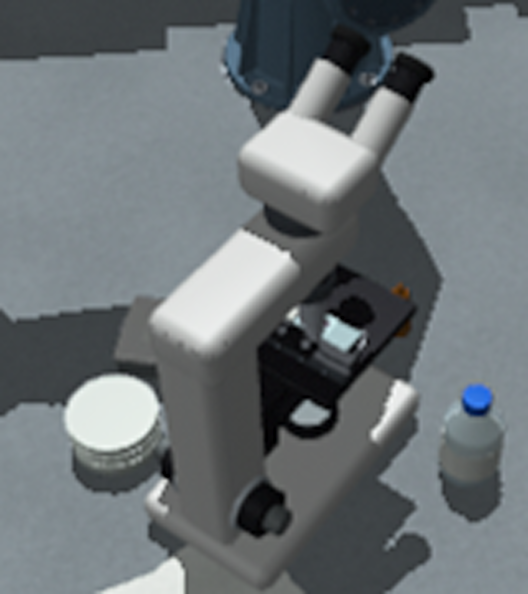

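View pics/sdz.png

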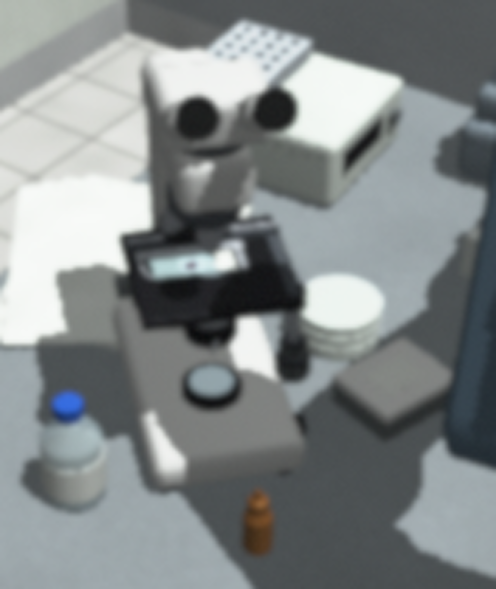

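Run:
```python
from h import *
C={}
for n in('scene','side'):
    im,K,e,Q=cam(n);C[n]=(K,e,Q)
s=lambda p:(200+p[0]/3.1,80+p[1]/3.1)
c=lambda p:(170+p[0]/3.3,130+p[1]/3.3)
P=[]
for nm,p in dict(lb=(122,236),lf=(143,311),rf=(303,291),rb=(266,216)).items():
    x=onz(*C['side'],s(p),.197);P.append(x);print(nm,x.round(3))
P=np.array(P);print(P.mean(0),[np.linalg.norm(P[i]-P[i-1]).round(3) for i in range(4)])
for nm,p,z in(('sc right',(415,310),.197),('sc near',(343,402),.185),('sc far',(340,265),.197)):
    print(nm,onz(*C['scene'],c(p),z).round(3))
print('knob',onz(*C['side'],s((293,362)),.095).round(3))
print('slide box',onz(*C['side'],s((395,375)),.036).round(3),'corners',[onz(*C['side'],s(q),.036).round(3) for q in((335,380),(390,423),(455,378),(405,340))])
print('petri',onz(*C['side'],s((343,303)),.045).round(3),'oil',onz(*C['side'],s((258,545)),.0).round(3))
```

```text
lb [ 0.697 -0.045  0.197]
lf [0.611 0.032 0.197]
rf [ 0.513 -0.076  0.197]
rb [ 0.607 -0.152  0.197]
[ 0.60687364 -0.06032686  0.197     ] [np.float64(0.14), np.float64(0.116), np.float64(0.146), np.float64(0.122)]
sc right [0.616 0.042 0.197]
sc near [ 0.702 -0.034  0.185]
sc far [ 0.554 -0.019  0.197]
knob [ 0.53  -0.09   0.095]
slide box [ 0.473 -0.193  0.036] corners [array([ 0.518, -0.151,  0.036]), array([ 0.44 , -0.129,  0.036]), array([ 0.422, -0.225,  0.036]), array([ 0.494, -0.247,  0.036])]
petri [ 0.574 -0.251  0.045] oil [0.47  0.051 0.   ]
```

```bash
cat >> h.py <<'E'
from scipy.linalg import logm,expm
def pose(yaw,pitch,p):
    y,a=np.radians([yaw,pitch]);T=np.eye(4)
    Y=np.array([np.cos(y)*np.cos(a),np.sin(y)*np.cos(a),-np.sin(a)]);X=np.array([np.sin(y),-np.cos(y),0]);
    T[:3,:3]=np.c_[X,Y,np.cross(X,Y)];T[:3,3]=p;return T
def now():
    s=r.read_state();T=np.eye(4);T[:3,:3]=R.from_rotvec(s['tool_rot']).as_matrix();T[:3,3]=s['tcp_pos'];return T
def plan(T1,N,T0=None):
    T0=now() if T0 is None else T0
    t=np.real(expm(np.real(logm(np.linalg.inv(T0)@T1))/N))
    d=t[:3,3].round(4);w=R.from_matrix(t[:3,:3]).as_rotvec(degrees=True).round(2)
    M=T0.copy();A=np.eye(4);A[:3,3]=d;A[:3,:3]=R.from_rotvec(w,degrees=True).as_matrix();pts=[]
    for i in range(N): M=M@A;pts.append(M[:3,3].round(3))
    print(N,'rows d',d,'w',w);print('path',pts[::max(1,N//4)],pts[-1])
    return M
E
python3 - <<'E'
from h import *
plan(pose(48,28,(.455,-.195,.23)),16)
E
```

```text
16 rows d [-0.009   0.0125  0.0215] w [ 3.81 -1.39  0.83]
path [array([ 0.244, -0.511,  0.218]), array([ 0.31 , -0.436,  0.185]), array([ 0.373, -0.351,  0.178]), array([ 0.425, -0.262,  0.198])] [ 0.455 -0.195  0.229]
```

Run:
```python
from h import *
im,K,e,Q=cam('scene')
for p in((163,205),(157,250),(112,245),(120,195)): print(onz(K,e,Q,p,.055).round(3))
```

```text
[ 0.358 -0.394  0.055]
[ 0.558 -0.4    0.055]
[ 0.521 -0.549  0.055]
[ 0.289 -0.555  0.055]
```

Request:
jog_arm(
  targets=[
    {"dy":-0.03},
    {"dy":-0.03},
  ],
)

```text
schema error: expected keys dx, dy, dz, rx, ry, rz
```

Request:
jog_arm(
  targets=[
    {"dx":0,"dy":-0.025,"dz":0,"rx":0,"ry":0,"rz":0},
    {"dx":0,"dy":-0.025,"dz":0,"rx":0,"ry":0,"rz":0},
    {"dx":0,"dy":-0.025,"dz":0,"rx":0,"ry":0,"rz":0},
    {"dx":0,"dy":-0.025,"dz":0,"rx":0,"ry":0,"rz":0},
  ],
)

```text
time: 0.63
tcp_pos: [0.228, -0.5276, 0.3322]
tool_rot: [-1.375, 0.904, -0.903]
ft_force: [-0.2, -0.1, -0.4]
finger_gap: 0.085
```

Run:
```python
from h import *
s=r.read_state();print(s['time'],s['tcp_pos'])
plan(pose(48,28,(.455,-.195,.23)),16)
```

```text
0.6333 [ 0.22798573 -0.52761746  0.33220813]
16 rows d [-0.0085  0.0183  0.0183] w [ 3.81 -1.39  0.83]
path [array([ 0.241, -0.513,  0.314]), array([ 0.3  , -0.442,  0.255]), array([ 0.361, -0.359,  0.222]), array([ 0.419, -0.267,  0.216])] [ 0.455 -0.195  0.229]
```

Clears the rack well now.

Request:
jog_arm(
  targets=[
    {"dx":-0.0085,"dy":0.0183,"dz":0.0183,"rx":3.81,"ry":-1.39,"rz":0.83},
    {"dx":-0.0085,"dy":0.0183,"dz":0.0183,"rx":3.81,"ry":-1.39,"rz":0.83},
    {"dx":-0.0085,"dy":0.0183,"dz":0.0183,"rx":3.81,"ry":-1.39,"rz":0.83},
    {"dx":-0.0085,"dy":0.0183,"dz":0.0183,"rx":3.81,"ry":-1.39,"rz":0.83},
    {"dx":-0.0085,"dy":0.0183,"dz":0.0183,"rx":3.81,"ry":-1.39,"rz":0.83},
    {"dx":-0.0085,"dy":0.0183,"dz":0.0183,"rx":3.81,"ry":-1.39,"rz":0.83},
    {"dx":-0.0085,"dy":0.0183,"dz":0.0183,"rx":3.81,"ry":-1.39,"rz":0.83},
    {"dx":-0.0085,"dy":0.0183,"dz":0.0183,"rx":3.81,"ry":-1.39,"rz":0.83},
    {"dx":-0.0085,"dy":0.0183,"dz":0.0183,"rx":3.81,"ry":-1.39,"rz":0.83},
    {"dx":-0.0085,"dy":0.0183,"dz":0.0183,"rx":3.81,"ry":-1.39,"rz":0.83},
    {"dx":-0.0085,"dy":0.0183,"dz":0.0183,"rx":3.81,"ry":-1.39,"rz":0.83},
    {"dx":-0.0085,"dy":0.0183,"dz":0.0183,"rx":3.81,"ry":-1.39,"rz":0.83},
    {"dx":-0.0085,"dy":0.0183,"dz":0.0183,"rx":3.81,"ry":-1.39,"rz":0.83},
    {"dx":-0.0085,"dy":0.0183,"dz":0.0183,"rx":3.81,"ry":-1.39,"rz":0.83},
    {"dx":-0.0085,"dy":0.0183,"dz":0.0183,"rx":3.81,"ry":-1.39,"rz":0.83},
    {"dx":-0.0085,"dy":0.0183,"dz":0.0183,"rx":3.81,"ry":-1.39,"rz":0.83},
  ],
)

```text
time: 1.97
tcp_pos: [0.4551, -0.1942, 0.2284]
tool_rot: [-0.465, 0.177, -0.717]
ft_force: [0.0, 0.8, -0.5]
finger_gap: 0.0852
```

Run:
```python
from h import *
im,K,e,Q=cam('wrist');save('w1',im,None,1.4);np.savez('w1',im=im,K=K,e=e,Q=Q)
print(now().round(3),r.read_state()['joint_pos'].round(2),e)
```

```text
[[ 0.747  0.59   0.308  0.455]
 [-0.665  0.663  0.344 -0.19 ]
 [-0.001 -0.462  0.887  0.228]
 [ 0.     0.     0.     1.   ]] [-1.23  0.22  1.96  0.89  1.66 -0.77] [ 0.39596159 -0.25889837  0.36451785]
```

View pics/w1.png

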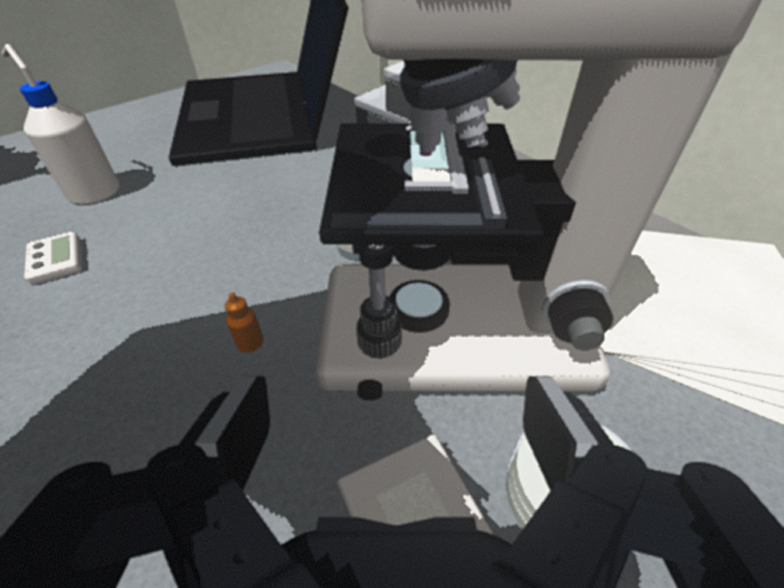

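Run:
```python
from h import *
d=np.load('w1.npz');save('w1a',d['im'],(220,30,420,180),4);save('w1b',d['im'],(220,150,340,290),4.2)
```

```text
(no output)
```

View pics/w1a.png

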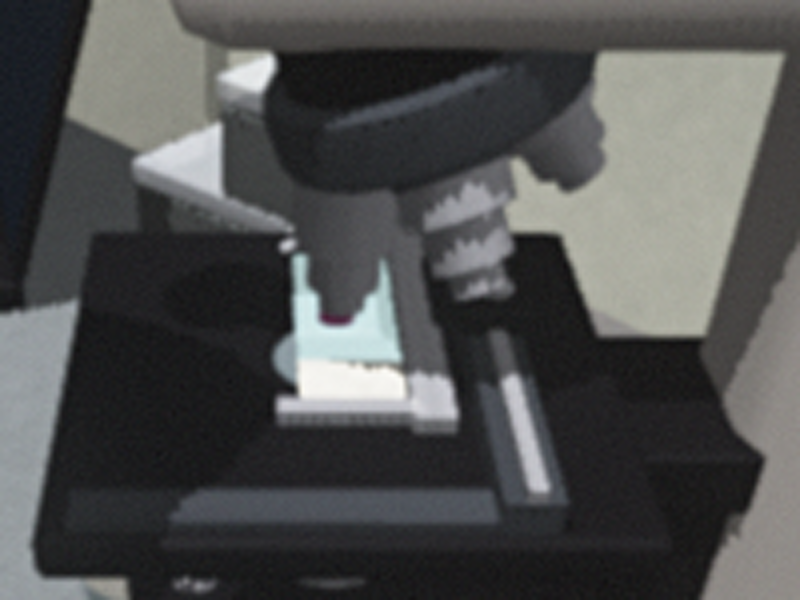

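View pics/w1b.png

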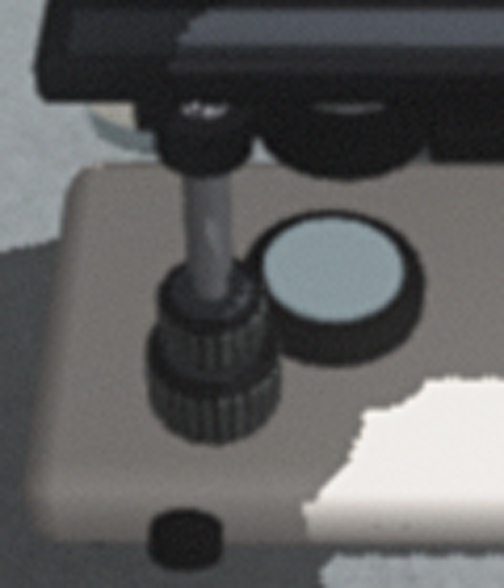

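Run:
```python
from h import *
d=np.load('w1.npz');C=(d['K'],d['e'],d['Q'])
a=lambda p:(220+p[0]/4,30+p[1]/4);b=lambda p:(220+p[0]/4.2,150+p[1]/4.2)
k=onz(*C,b((213,375)),.095);print('knob',k,((k-C[1])@C[2])[2], proj(*C,k))
u=onz(*C,b((213,293)),.126);print('upper top centre',u)
o=onz(*C,a((340,312)),.212);print('obj',o)
F=onz(*C,a((42,540)),.197);B=onz(*C,a((95,236)),.197);print('stage corners',F,B,np.linalg.norm(F-B),np.degrees(np.arctan2(*(B-F)[1::-1])))
G=onz(*C,a((562,236)),.197);print(G,np.linalg.norm(G-B),np.degrees(np.arctan2(*(B-G)[1::-1])))
for nm,p in dict(sl=(300,398),sr=(408,400)).items(): print(nm,onz(*C,a(p),.199))
x=np.array([np.cos(np.radians(48)),np.sin(np.radians(48)),0]);y=np.array([-x[1],x[0],0])
print('origin from obj',o,'from knob',k+.072*x-.035*y,'from corners',(F+.075*x-.07*y),B-.075*x-.07*y)
```

```text
knob [ 0.53100071 -0.08981707  0.095     ] 0.34384891584535565 [[270.71428571 239.28571429]]
upper top centre [ 0.53190293 -0.08998516  0.126     ]
obj [ 0.60298822 -0.06140495  0.212     ]
stage corners [ 0.50680234 -0.06942394  0.197     ] [0.60163185 0.03747561 0.197     ] 0.14289908840848722 48.4240928695744
[ 0.70329778 -0.0533226   0.197     ] 0.13630949227201358 138.231843730273
sl [ 0.58393212 -0.06790674  0.199     ]
sr [ 0.60268539 -0.08587262  0.199     ]
origin from obj [ 0.60298822 -0.06140495  0.212     ] from knob [ 0.60518819 -0.05973021  0.095     ] from corners [ 0.60900727 -0.06052722  0.197     ] [ 0.60346719 -0.0650994   0.197     ]
```

Run:
```python
from h import *
im,K,e,Q=cam('side');np.savez('s1',im=im);save('s1',im,(230,130,305,185),10)
x=np.array([np.cos(np.radians(48.3)),np.sin(np.radians(48.3)),0]);O=np.array([.604,-.061,.199])
for k in(-.02,-.01,0,.01,.02,.03): print(k,((proj(K,e,Q,O+k*x)-[230,130])*10).round(0))
print('lens',((proj(K,e,Q,O+[0,0,.013])-[230,130])*10).round(0))
```

```text
-0.02 [[451. 334.]]
-0.01 [[417. 338.]]
0 [[383. 343.]]
0.01 [[348. 347.]]
0.02 [[314. 352.]]
0.03 [[279. 356.]]
lens [[383. 306.]]
```

View pics/s1.png

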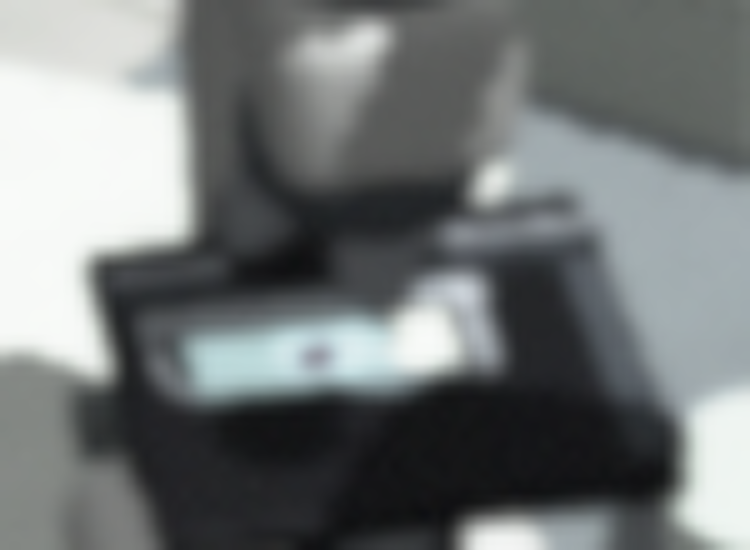

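Run:
```python
from h import *
c=np.array([.531,-.090,.092]);T=pose(90,25,(0,0,0));y=T[:3,1]
M=plan(pose(90,25,c-.08*y),10)
plan(pose(90,25,c+.019*y),8,M)
```

```text
10 rows d [ 0.0061  0.0097 -0.0065] w [ 0.27 -1.87  3.74]
path [array([ 0.463, -0.192,  0.217]), array([ 0.479, -0.19 ,  0.197]), array([ 0.495, -0.185,  0.176]), array([ 0.51 , -0.178,  0.156]), array([ 0.524, -0.169,  0.136])] [ 0.531 -0.163  0.126]
8 rows d [0.     0.0124 0.    ] w [-0. -0. -0.]
path [array([ 0.531, -0.152,  0.12 ]), array([ 0.531, -0.129,  0.11 ]), array([ 0.531, -0.107,  0.099]), array([ 0.531, -0.084,  0.089])] [ 0.531 -0.073  0.084]
```

Request:
jog_arm(
  targets=[
    {"dx":0.0061,"dy":0.0097,"dz":-0.0065,"rx":0.27,"ry":-1.87,"rz":3.74},
    {"dx":0.0061,"dy":0.0097,"dz":-0.0065,"rx":0.27,"ry":-1.87,"rz":3.74},
    {"dx":0.0061,"dy":0.0097,"dz":-0.0065,"rx":0.27,"ry":-1.87,"rz":3.74},
    {"dx":0.0061,"dy":0.0097,"dz":-0.0065,"rx":0.27,"ry":-1.87,"rz":3.74},
    {"dx":0.0061,"dy":0.0097,"dz":-0.0065,"rx":0.27,"ry":-1.87,"rz":3.74},
    {"dx":0.0061,"dy":0.0097,"dz":-0.0065,"rx":0.27,"ry":-1.87,"rz":3.74},
    {"dx":0.0061,"dy":0.0097,"dz":-0.0065,"rx":0.27,"ry":-1.87,"rz":3.74},
    {"dx":0.0061,"dy":0.0097,"dz":-0.0065,"rx":0.27,"ry":-1.87,"rz":3.74},
    {"dx":0.0061,"dy":0.0097,"dz":-0.0065,"rx":0.27,"ry":-1.87,"rz":3.74},
    {"dx":0.0061,"dy":0.0097,"dz":-0.0065,"rx":0.27,"ry":-1.87,"rz":3.74},
    {"dx":0,"dy":0,"dz":0,"rx":0,"ry":0,"rz":0},
  ],
)

```text
time: 2.98
tcp_pos: [0.5323, -0.1658, 0.124]
tool_rot: [-0.441, 0.001, 0.003]
ft_force: [0.1, 0.4, -1.1]
finger_gap: 0.0851
```

Run:
```python
from h import *
im,K,e,Q=cam('wrist');save('w2',im,None,1.4);np.savez('w2',im=im,K=K,e=e,Q=Q)
print(now().round(3),r.read_state()['joint_pos'].round(2))
print(proj(K,e,Q,[.531,-.09,.095])*1.4)
```

```text
[[ 1.     0.     0.002  0.532]
 [-0.001  0.904  0.427 -0.166]
 [-0.002 -0.427  0.904  0.125]
 [ 0.     0.     0.     1.   ]] [-0.88  0.79  1.37  0.66  1.91 -0.97]
[[392.6664012  294.81033781]]
```

View pics/w2.png

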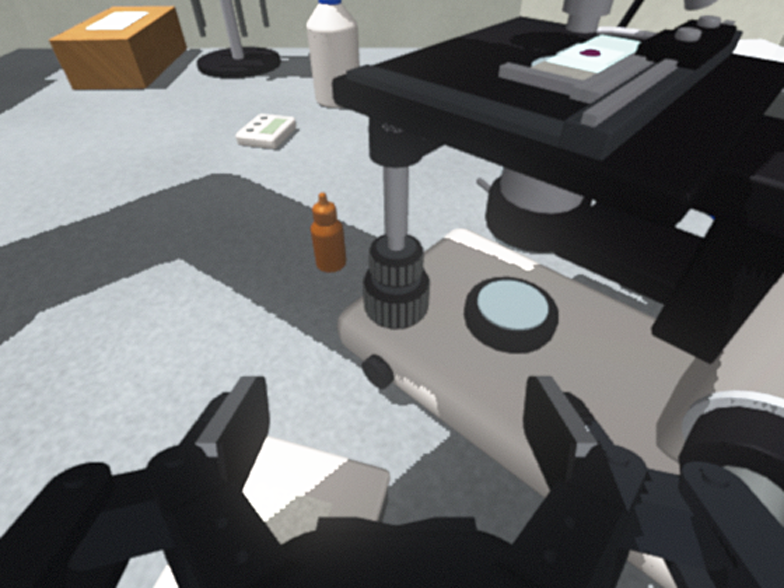

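Run:
```python
from h import *
a=np.load('w1.npz');b=np.load('w2.npz');A=(a['K'],a['e'],a['Q']);B=(b['K'],b['e'],b['Q'])
u1=(270.7,239.3);u2=(396/1.4,297/1.4)
p=meet(A,u1,B,u2);print(p,proj(*A,p),proj(*B,p),u2, onz(*B,u2,.095))
save('w2z',b['im'],(360,0,540,90),4.4)
c=np.array([.5325,-.0905,.092]);T=pose(90,25,(0,0,0));y=T[:3,1]
plan(pose(90,25,c+.019*y),8)
```

```text
[ 0.53280718 -0.08752661  0.09116554] [[270.7027693  239.40124486]] [[282.93058335 212.01484015]] (282.8571428571429, 212.14285714285717) [ 0.53276044 -0.09166774  0.095     ]
8 rows d [0.0001 0.0127 0.0003] w [ 0.03 -0.01  0.  ]
path [array([ 0.532, -0.155,  0.12 ]), array([ 0.532, -0.132,  0.11 ]), array([ 0.532, -0.108,  0.099]), array([ 0.532, -0.085,  0.089])] [ 0.533 -0.073  0.084]
```

View pics/w2z.png

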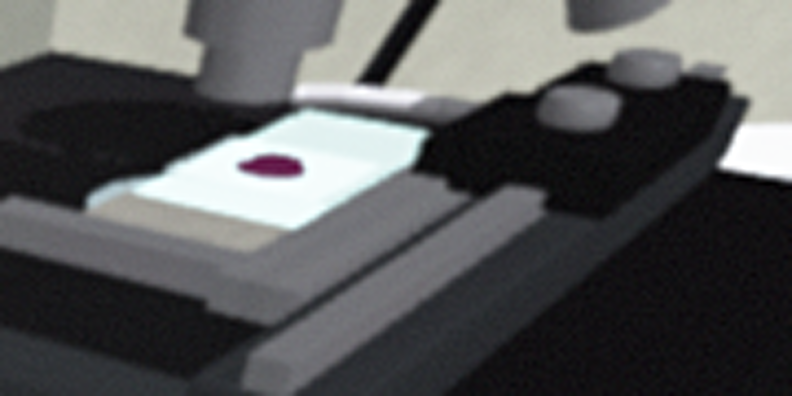

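Request:
jog_arm(
  targets=[
    {"dx":0,"dy":0.0127,"dz":0.0002,"rx":0,"ry":0,"rz":0},
    {"dx":0,"dy":0.0127,"dz":0.0002,"rx":0,"ry":0,"rz":0},
    {"dx":0,"dy":0.0127,"dz":0.0002,"rx":0,"ry":0,"rz":0},
    {"dx":0,"dy":0.0127,"dz":0.0002,"rx":0,"ry":0,"rz":0},
    {"dx":0,"dy":0.0127,"dz":0.0002,"rx":0,"ry":0,"rz":0},
    {"dx":0,"dy":0.0127,"dz":0.0002,"rx":0,"ry":0,"rz":0},
    {"dx":0,"dy":0.0127,"dz":0.0002,"rx":0,"ry":0,"rz":0},
    {"dx":0,"dy":0.0127,"dz":0.0002,"rx":0,"ry":0,"rz":0},
    {"dx":0,"dy":0,"dz":0,"rx":0,"ry":0,"rz":0},
  ],
)

```text
time: 3.78
tcp_pos: [0.5303, -0.0712, 0.0835]
tool_rot: [-0.438, 0.003, -0.0]
ft_force: [0.3, 0.0, 0.8]
finger_gap: 0.085
```

Run:
```python
from h import *
b=np.load('w2.npz');B=(b['K'],b['e'],b['Q']);f=lambda p:(360+p[0]/4.4,p[1]/4.4)
x=np.array([np.cos(np.radians(48.3)),np.sin(np.radians(48.3)),0]);y=np.array([-x[1],x[0],0])
s=onz(*B,f((271,166)),.199);o=onz(*B,f((246,96)),.212);v=s-o;print(s,o,'dx_m',v@x,'dy_m',v@y)
im,K,e,Q=cam('wrist');save('w3',im,None,1.4)
print(now().round(4),r.read_state()['joint_pos'].round(2))
```

```text
[ 0.61840207 -0.0445296   0.199     ] [ 0.60528288 -0.06386074  0.212     ] dx_m 0.023160654747244217 dy_m 0.0030643735148635654
[[ 1.000e+00  3.000e-04  1.900e-03  5.307e-01]
 [-1.100e-03  9.051e-01  4.252e-01 -7.260e-02]
 [-1.600e-03 -4.252e-01  9.051e-01  8.400e-02]
 [ 0.000e+00  0.000e+00  0.000e+00  1.000e+00]] [-0.78  0.77  1.53  0.71  1.76 -1.  ]
```

View pics/w3.png

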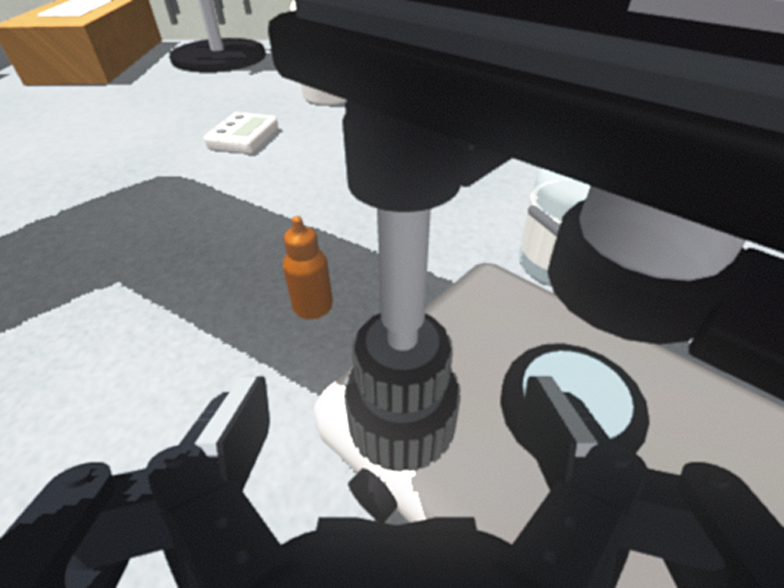

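Request:
jog_arm(
  targets=[
    {"dx":0.0016,"dy":0,"dz":0,"rx":0,"ry":0,"rz":0},
    {"dx":0,"dy":0,"dz":0,"rx":0,"ry":0,"rz":0},
    {"dx":0,"dy":0,"dz":0,"rx":0,"ry":0,"rz":0},
    {"dx":0,"dy":0,"dz":0,"rx":0,"ry":0,"rz":0},
    {"dx":0,"dy":0,"dz":0,"rx":0,"ry":0,"rz":0},
    {"dx":0,"dy":0,"dz":0,"rx":0,"ry":0,"rz":0},
    {"dx":0,"dy":0,"dz":0,"rx":0,"ry":0,"rz":0},
    {"dx":0,"dy":0,"dz":0,"rx":0,"ry":0,"rz":0},
  ],
  fingers=-1,
  force=25,
)

```text
time: 4.5
tcp_pos: [0.5322, -0.075, 0.0848]
tool_rot: [-0.441, 0.002, -0.002]
ft_force: [-4.2, -2.8, 1.5]
finger_gap: 0.0332
```

Run:
```python
from h import *
im,K,e,Q=cam('wrist');save('w4',im,None,1.4)
print(now().round(4),r.read_state()['joint_pos'].round(2))
```

```text
[[ 1.      0.0013  0.0019  0.5322]
 [-0.002   0.9045  0.4264 -0.075 ]
 [-0.0011 -0.4264  0.9045  0.0848]
 [ 0.      0.      0.      1.    ]] [-0.78  0.77  1.53  0.71  1.76 -1.  ]
```

View pics/w4.png

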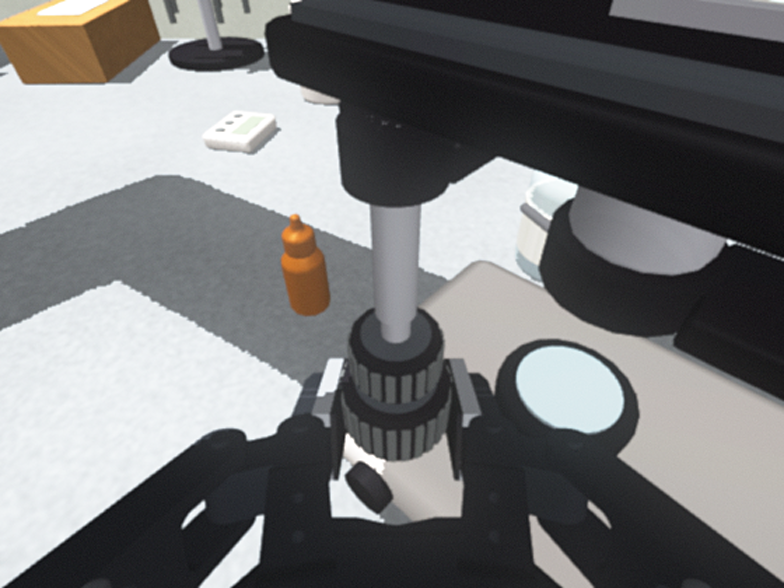

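Request:
jog_arm(
  targets=[
    {"dx":0.0015,"dy":-0.0001,"dz":0,"rx":0,"ry":2.11,"rz":-4.53},
    {"dx":0.0015,"dy":0,"dz":0,"rx":0,"ry":2.11,"rz":-4.53},
    {"dx":0.0015,"dy":-0.0001,"dz":0,"rx":0,"ry":2.11,"rz":-4.53},
    {"dx":0.0015,"dy":0,"dz":0,"rx":0,"ry":2.11,"rz":-4.53},
    {"dx":0,"dy":0,"dz":0,"rx":0,"ry":0,"rz":0},
  ],
)

```text
time: 4.97
tcp_pos: [0.537, -0.0759, 0.0849]
tool_rot: [-0.435, 0.079, -0.351]
ft_force: [-5.6, -0.3, -0.4]
finger_gap: 0.033
```

```bash
cat > st.py <<'E'
from h import *
T=now();s=r.read_state()
yaw=np.degrees(np.arctan2(T[1,1],T[0,1]));pit=np.degrees(-np.arcsin(T[2,1]))
print('t',s['time'],'yaw',yaw.round(2),'pitch',pit.round(2),'roll',np.degrees(T[2,0]).round(2),'grasp',(T[:3,3]-.0187*T[:3,1]).round(4),'F',s['ft_force'].round(1),'M',s['moment'].round(2),'q',s['joint_pos'].round(2))
E
python3 st.py
```

```text
t 4.9667 yaw 69.56 pitch 25.2 roll -0.05 grasp [ 0.5311 -0.0918  0.0928] F [-5.6 -0.3 -0.4] M [-0.6   0.62  0.72] q [-0.88  0.65  1.76  0.9   1.56 -0.96]
```

Request:
jog_arm(
  targets=[
    {"dx":0.0015,"dy":-0.0001,"dz":0,"rx":0,"ry":2.11,"rz":-4.53},
    {"dx":0.0015,"dy":0,"dz":0,"rx":0,"ry":2.11,"rz":-4.53},
    {"dx":0.0015,"dy":-0.0001,"dz":0,"rx":0,"ry":2.11,"rz":-4.53},
    {"dx":0.0015,"dy":0,"dz":0,"rx":0,"ry":2.11,"rz":-4.53},
    {"dx":0.0015,"dy":-0.0001,"dz":0,"rx":0,"ry":2.11,"rz":-4.53},
    {"dx":0.0015,"dy":0,"dz":0,"rx":0,"ry":2.11,"rz":-4.53},
    {"dx":0,"dy":0,"dz":0,"rx":0,"ry":0,"rz":0},
  ],
)

```text
time: 5.55
tcp_pos: [0.5434, -0.0797, 0.0846]
tool_rot: [-0.411, 0.193, -0.865]
ft_force: [-29.7, -9.2, 8.4]
finger_gap: 0.0331
```

```bash
python3 st.py
python3 - <<'E'
from h import *
im,K,e,Q=cam('side');save('s2',im,(230,130,305,185),10)
im,K,e,Q=cam('wrist');save('w5',im,None,1.4)
E
```

```text
t 5.55 yaw 39.61 pitch 25.19 roll 0.02 grasp [ 0.5304 -0.0905  0.0925] F [-29.7  -9.2   8.4] M [-0.11  1.15  1.64] q [-0.97  0.48  2.11  1.25  1.25 -0.99]
```

View pics/s2.png

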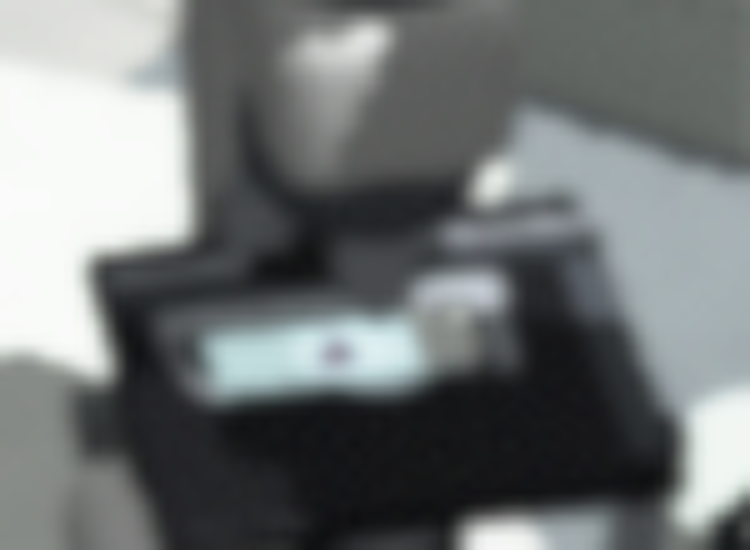

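View pics/w5.png

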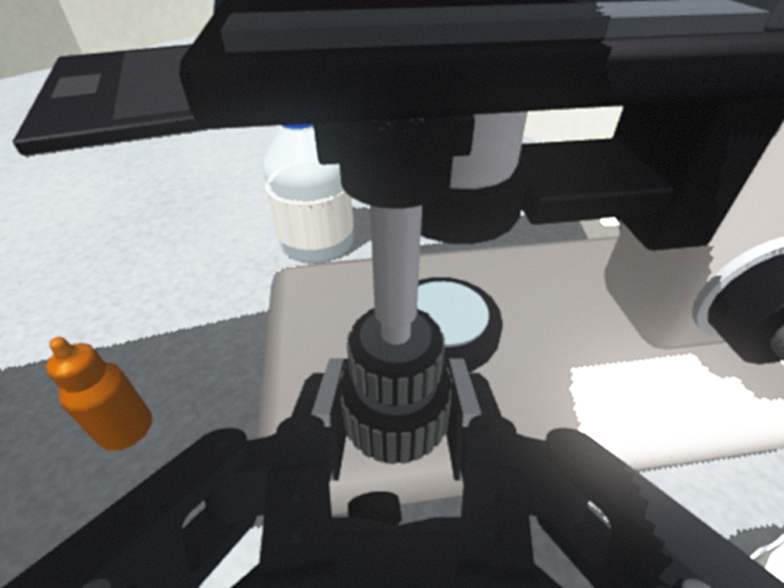

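Request:
jog_arm(
  targets=[
    {"dx":0,"dy":0,"dz":0,"rx":0,"ry":0,"rz":0},
    {"dx":0,"dy":0,"dz":0,"rx":0,"ry":0,"rz":0},
    {"dx":0,"dy":0,"dz":0,"rx":0,"ry":0,"rz":0},
    {"dx":0,"dy":0,"dz":0,"rx":0,"ry":0,"rz":0},
  ],
  fingers=0.5,
)

```text
time: 5.98
tcp_pos: [0.5465, -0.0807, 0.0849]
tool_rot: [-0.412, 0.188, -0.861]
ft_force: [0.0, 0.9, 0.9]
finger_gap: 0.064
```

```bash
python3 st.py; python3 st.py
python3 - <<'E'
from h import *
im,K,e,Q=cam('wrist');save('w6',im,None,1.4)
E
```

```text
t 5.9833 yaw 39.75 pitch 25.16 roll 0.24 grasp [ 0.5335 -0.0915  0.0929] F [0.  0.9 0.9] M [-0.27  0.33  0.03] q [-0.97  0.48  2.1   1.25  1.25 -0.99]
t 5.9833 yaw 39.75 pitch 25.16 roll 0.24 grasp [ 0.5335 -0.0915  0.0929] F [0.  0.9 0.9] M [-0.27  0.33  0.03] q [-0.97  0.48  2.1   1.25  1.25 -0.99]
```

View pics/w6.png

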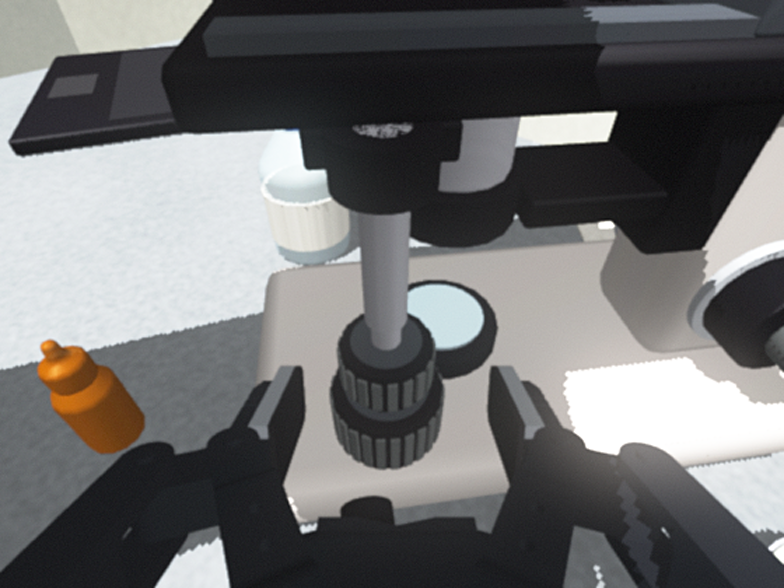

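Run:
```python
from h import *
c=np.array([.532,-.090,.092]);T=pose(95,25,(0,0,0))
plan(pose(95,25,c+.0187*T[:3,1]),11)
```

```text
11 rows d [-0.0017  0.     -0.0001] w [ 0.02 -2.11  4.55]
path [array([ 0.545, -0.079,  0.085]), array([ 0.543, -0.077,  0.085]), array([ 0.54 , -0.075,  0.084]), array([ 0.537, -0.074,  0.084]), array([ 0.533, -0.073,  0.084]), array([ 0.53 , -0.073,  0.084])] [ 0.53  -0.073  0.084]
```

Request:
jog_arm(
  targets=[
    {"dx":-0.0017,"dy":0,"dz":-0.0001,"rx":0,"ry":-2.11,"rz":4.55},
    {"dx":-0.0017,"dy":0,"dz":-0.0001,"rx":0,"ry":-2.11,"rz":4.55},
    {"dx":-0.0017,"dy":0,"dz":-0.0001,"rx":0,"ry":-2.11,"rz":4.55},
    {"dx":-0.0017,"dy":0,"dz":-0.0001,"rx":0,"ry":-2.11,"rz":4.55},
    {"dx":-0.0017,"dy":0,"dz":-0.0001,"rx":0,"ry":-2.11,"rz":4.55},
    {"dx":-0.0017,"dy":0,"dz":-0.0001,"rx":0,"ry":-2.11,"rz":4.55},
    {"dx":-0.0017,"dy":0,"dz":-0.0001,"rx":0,"ry":-2.11,"rz":4.55},
    {"dx":-0.0017,"dy":0,"dz":-0.0001,"rx":0,"ry":-2.11,"rz":4.55},
    {"dx":-0.0017,"dy":0,"dz":-0.0001,"rx":0,"ry":-2.11,"rz":4.55},
    {"dx":-0.0017,"dy":0,"dz":-0.0001,"rx":0,"ry":-2.11,"rz":4.55},
    {"dx":-0.0017,"dy":0,"dz":-0.0001,"rx":0,"ry":-2.11,"rz":4.55},
    {"dx":0,"dy":0,"dz":0,"rx":0,"ry":0,"rz":0},
  ],
)

```text
time: 7.03
tcp_pos: [0.5312, -0.0728, 0.0835]
tool_rot: [-0.441, -0.02, 0.092]
ft_force: [-0.4, -0.8, 0.1]
finger_gap: 0.0637
```

```bash
python3 st.py
python3 - <<'E'
from h import *
im,K,e,Q=cam('wrist');save('w7',im,None,1.4)
E
```

```text
t 7.0333 yaw 95.35 pitch 25.28 roll -0.02 grasp [ 0.5327 -0.0896  0.0915] F [-0.4 -0.8  0.1] M [-0.41 -0.05 -0.01] q [-0.75  0.8   1.47  0.67  1.81 -1.02]
```

View pics/w7.png

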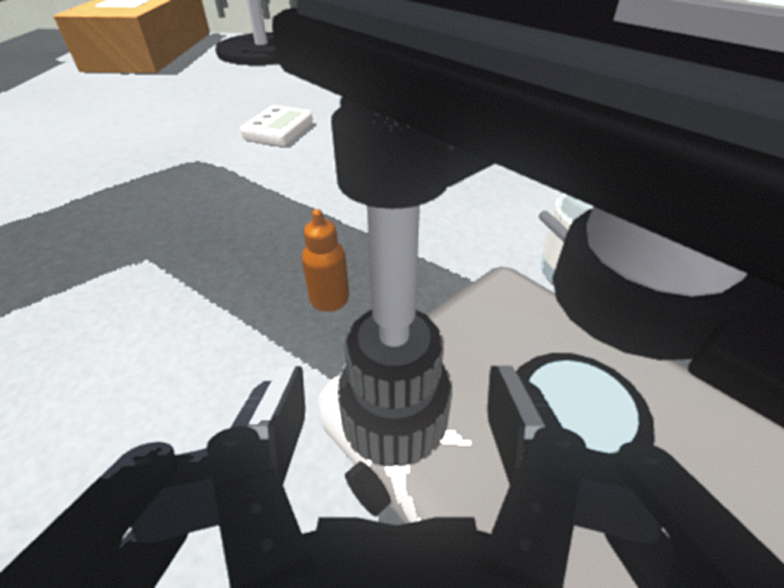

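Request:
jog_arm(
  targets=[
    {"dx":-0.0005,"dy":0,"dz":0,"rx":0,"ry":0,"rz":0},
    {"dx":0,"dy":0,"dz":0,"rx":0,"ry":0,"rz":0},
    {"dx":0,"dy":0,"dz":0,"rx":0,"ry":0,"rz":0},
    {"dx":0,"dy":0,"dz":0,"rx":0,"ry":0,"rz":0},
    {"dx":0,"dy":0,"dz":0,"rx":0,"ry":0,"rz":0},
    {"dx":0.0013,"dy":0,"dz":0,"rx":0,"ry":2.11,"rz":-4.53},
    {"dx":0.0013,"dy":-0.0001,"dz":0,"rx":0,"ry":2.11,"rz":-4.53},
    {"dx":0.0013,"dy":0,"dz":0,"rx":0,"ry":2.11,"rz":-4.53},
    {"dx":0.0013,"dy":-0.0001,"dz":0,"rx":0,"ry":2.11,"rz":-4.53},
    {"dx":0.0013,"dy":0,"dz":0,"rx":0,"ry":2.11,"rz":-4.53},
    {"dx":0,"dy":0,"dz":0,"rx":0,"ry":0,"rz":0},
  ],
  fingers=-1,
)

```text
time: 8.0
tcp_pos: [0.5373, -0.0743, 0.084]
tool_rot: [-0.436, 0.078, -0.357]
ft_force: [21.8, 10.4, -10.3]
finger_gap: 0.0327
```

```bash
python3 st.py
```

```text
t 8.0 yaw 69.2 pitch 25.21 roll 0.1 grasp [ 0.5313 -0.0901  0.0919] F [ 21.8  10.4 -10.3] M [-1.03 -0.64 -2.45] q [-0.88  0.65  1.77  0.9   1.55 -0.96]
```

Request:
jog_arm(
  targets=[
    {"dx":0.001,"dy":0.0008,"dz":0,"rx":0,"ry":0,"rz":0},
    {"dx":0.0015,"dy":0,"dz":0,"rx":0,"ry":2.11,"rz":-4.53},
    {"dx":0.0015,"dy":-0.0001,"dz":0,"rx":0,"ry":2.11,"rz":-4.53},
    {"dx":0.0015,"dy":0,"dz":0,"rx":0,"ry":2.11,"rz":-4.53},
    {"dx":0,"dy":0,"dz":0,"rx":0,"ry":0,"rz":0},
  ],
)

```text
time: 8.42
tcp_pos: [0.5411, -0.0762, 0.0839]
tool_rot: [-0.426, 0.136, -0.611]
ft_force: [13.5, 5.5, -6.9]
finger_gap: 0.0331
```

```bash
python3 st.py
```

```text
t 8.4167 yaw 54.39 pitch 25.2 roll 0.05 grasp [ 0.5312 -0.0899  0.0919] F [13.5  5.5 -6.9] M [-0.73 -0.07 -1.27] q [-0.94  0.56  1.94  1.06  1.4  -0.96]
```

Request:
jog_arm(
  targets=[
    {"dx":0.0018,"dy":0.0003,"dz":0,"rx":0,"ry":2.11,"rz":-4.53},
    {"dx":0.0015,"dy":0,"dz":0,"rx":0,"ry":2.11,"rz":-4.53},
    {"dx":0.0015,"dy":0,"dz":0,"rx":0,"ry":2.11,"rz":-4.53},
    {"dx":0,"dy":0,"dz":0,"rx":0,"ry":0,"rz":0},
  ],
)

```text
time: 8.75
tcp_pos: [0.5442, -0.0789, 0.0839]
tool_rot: [-0.411, 0.192, -0.867]
ft_force: [4.4, -0.9, -1.6]
finger_gap: 0.0328
```

```bash
python3 st.py
python3 - <<'E'
from h import *
im,K,e,Q=cam('side');save('s3',im,(230,130,305,185),10)
E
```

```text
t 8.75 yaw 39.48 pitch 25.18 roll 0.07 grasp [ 0.5311 -0.0897  0.0919] F [ 4.4 -0.9 -1.6] M [-0.37  0.18 -0.53] q [-0.97  0.48  2.11  1.26  1.25 -0.99]
```

View pics/s3.png

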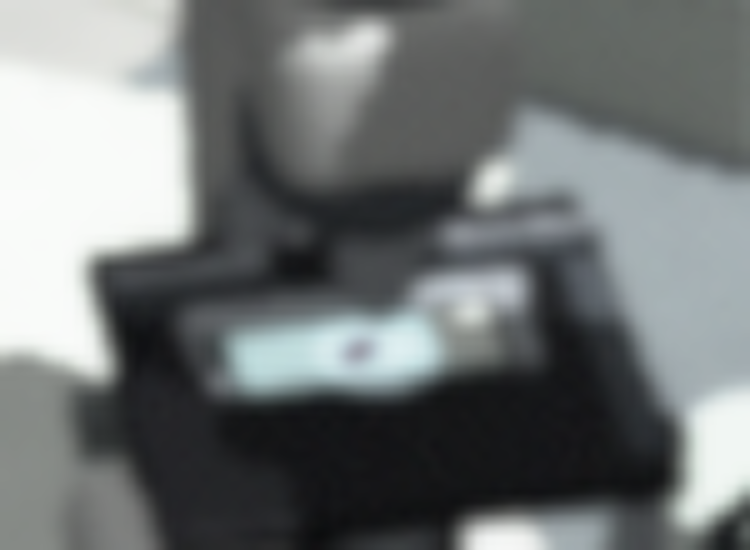

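Request:
jog_arm(
  targets=[
    {"dx":0,"dy":0,"dz":0,"rx":0,"ry":0,"rz":0},
    {"dx":0,"dy":0,"dz":0,"rx":0,"ry":0,"rz":0},
    {"dx":0,"dy":0,"dz":0,"rx":0,"ry":0,"rz":0},
    {"dx":0,"dy":0,"dz":0,"rx":0,"ry":0,"rz":0},
  ],
  fingers=0.5,
)

```text
time: 9.13
tcp_pos: [0.5447, -0.0784, 0.0833]
tool_rot: [-0.412, 0.19, -0.857]
ft_force: [0.1, 0.0, -0.3]
finger_gap: 0.064
```

```bash
python3 st.py
python3 - <<'E'
from h import *
c=np.array([.532,-.090,.092]);T=pose(90,25,(0,0,0))
M=plan(pose(90,25,c+.0187*T[:3,1]),10)
plan(pose(90,25,c-.08*T[:3,1]),6,M)
E
```

```text
t 9.1333 yaw 40.05 pitch 25.2 roll 0.12 grasp [ 0.5318 -0.0893  0.0913] F [ 0.1  0.  -0.3] M [-0.27  0.36  0.03] q [-0.97  0.48  2.11  1.25  1.25 -0.99]
10 rows d [-0.0014 -0.0001  0.    ] w [ 0.02 -2.11  4.52]
path [array([ 0.544, -0.077,  0.083]), array([ 0.542, -0.076,  0.083]), array([ 0.539, -0.074,  0.084]), array([ 0.536, -0.073,  0.084]), array([ 0.534, -0.073,  0.084])] [ 0.532 -0.073  0.084]
6 rows d [-0.     -0.0165  0.    ] w [0.01 0.   0.  ]
path [array([ 0.532, -0.088,  0.091]), array([ 0.532, -0.103,  0.098]), array([ 0.532, -0.118,  0.105]), array([ 0.532, -0.133,  0.112]), array([ 0.532, -0.148,  0.119]), array([ 0.532, -0.163,  0.126])] [ 0.532 -0.163  0.126]
```

Request:
jog_arm(
  targets=[
    {"dx":-0.0014,"dy":-0.0001,"dz":0,"rx":0,"ry":-2.11,"rz":4.52},
    {"dx":-0.0014,"dy":-0.0001,"dz":0,"rx":0,"ry":-2.11,"rz":4.52},
    {"dx":-0.0014,"dy":-0.0001,"dz":0,"rx":0,"ry":-2.11,"rz":4.52},
    {"dx":-0.0014,"dy":-0.0001,"dz":0,"rx":0,"ry":-2.11,"rz":4.52},
    {"dx":-0.0014,"dy":-0.0001,"dz":0,"rx":0,"ry":-2.11,"rz":4.52},
    {"dx":-0.0014,"dy":-0.0001,"dz":0,"rx":0,"ry":-2.11,"rz":4.52},
    {"dx":-0.0014,"dy":-0.0001,"dz":0,"rx":0,"ry":-2.11,"rz":4.52},
    {"dx":-0.0014,"dy":-0.0001,"dz":0,"rx":0,"ry":-2.11,"rz":4.52},
    {"dx":-0.0014,"dy":-0.0001,"dz":0,"rx":0,"ry":-2.11,"rz":4.52},
    {"dx":-0.0014,"dy":-0.0001,"dz":0,"rx":0,"ry":-2.11,"rz":4.52},
    {"dx":0,"dy":-0.0165,"dz":0,"rx":0,"ry":0,"rz":0},
    {"dx":0,"dy":-0.0165,"dz":0,"rx":0,"ry":0,"rz":0},
    {"dx":0,"dy":-0.0165,"dz":0,"rx":0,"ry":0,"rz":0},
    {"dx":0,"dy":-0.0165,"dz":0,"rx":0,"ry":0,"rz":0},
    {"dx":0,"dy":-0.0165,"dz":0,"rx":0,"ry":0,"rz":0},
    {"dx":0,"dy":-0.0165,"dz":0,"rx":0,"ry":0,"rz":0},
    {"dx":0,"dy":0,"dz":0,"rx":0,"ry":0,"rz":0},
  ],
)

```text
time: 10.55
tcp_pos: [0.5326, -0.1673, 0.128]
tool_rot: [-0.444, -0.001, -0.006]
ft_force: [1.2, -0.1, -0.2]
finger_gap: 0.0639
```

```bash
python3 st.py
python3 - <<'E'
from h import *
im,K,e,Q=cam('wrist');np.savez('w8',im=im,K=K,e=e,Q=Q);save('w8z',im,(360,0,540,90),4.4)
E
```

```text
t 10.55 yaw 89.62 pitch 25.44 roll 0.12 grasp [ 0.5325 -0.1842  0.136 ] F [ 1.2 -0.1 -0.2] M [-0.4  -0.04 -0.05] q [-0.88  0.79  1.38  0.66  1.91 -0.97]
```

View pics/w8z.png

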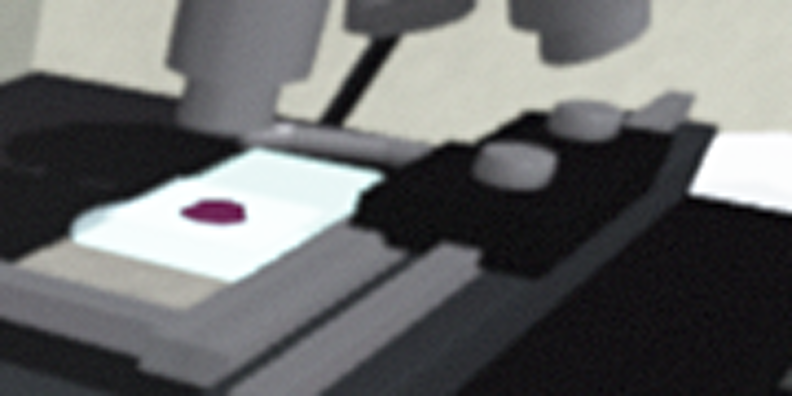

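Run:
```python
from h import *
M=plan(pose(48,26,(.45,-.2,.235)),10)
plan(pose(25,25,(.446,-.08,.25)),7,M)
```

```text
10 rows d [-0.0068 -0.0102  0.0071] w [-0.06  1.81 -3.76]
path [array([ 0.526, -0.172,  0.138]), array([ 0.511, -0.182,  0.159]), array([ 0.494, -0.191,  0.181]), array([ 0.477, -0.197,  0.203]), array([ 0.459, -0.2  ,  0.224])] [ 0.45  -0.2    0.235]
7 rows d [-0.014   0.0083  0.0063] w [ 0.13  1.42 -2.96]
path [array([ 0.446, -0.183,  0.237]), array([ 0.444, -0.166,  0.239]), array([ 0.442, -0.149,  0.241]), array([ 0.442, -0.132,  0.243]), array([ 0.442, -0.114,  0.246]), array([ 0.443, -0.097,  0.248]), array([ 0.446, -0.08 ,  0.25 ])] [ 0.446 -0.08   0.25 ]
```

Request:
jog_arm(
  targets=[
    {"dx":-0.0068,"dy":-0.0102,"dz":0.0071,"rx":0,"ry":1.81,"rz":-3.76},
    {"dx":-0.0068,"dy":-0.0102,"dz":0.0071,"rx":0,"ry":1.81,"rz":-3.76},
    {"dx":-0.0068,"dy":-0.0102,"dz":0.0071,"rx":0,"ry":1.81,"rz":-3.76},
    {"dx":-0.0068,"dy":-0.0102,"dz":0.0071,"rx":0,"ry":1.81,"rz":-3.76},
    {"dx":-0.0068,"dy":-0.0102,"dz":0.0071,"rx":0,"ry":1.81,"rz":-3.76},
    {"dx":-0.0068,"dy":-0.0102,"dz":0.0071,"rx":0,"ry":1.81,"rz":-3.76},
    {"dx":-0.0068,"dy":-0.0102,"dz":0.0071,"rx":0,"ry":1.81,"rz":-3.76},
    {"dx":-0.0068,"dy":-0.0102,"dz":0.0071,"rx":0,"ry":1.81,"rz":-3.76},
    {"dx":-0.0068,"dy":-0.0102,"dz":0.0071,"rx":0,"ry":1.81,"rz":-3.76},
    {"dx":-0.0068,"dy":-0.0102,"dz":0.0071,"rx":0,"ry":1.81,"rz":-3.76},
    {"dx":-0.014,"dy":0.0083,"dz":0.0063,"rx":0.13,"ry":1.42,"rz":-2.96},
    {"dx":-0.014,"dy":0.0083,"dz":0.0063,"rx":0.13,"ry":1.42,"rz":-2.96},
    {"dx":-0.014,"dy":0.0083,"dz":0.0063,"rx":0.13,"ry":1.42,"rz":-2.96},
    {"dx":-0.014,"dy":0.0083,"dz":0.0063,"rx":0.13,"ry":1.42,"rz":-2.96},
    {"dx":-0.014,"dy":0.0083,"dz":0.0063,"rx":0.13,"ry":1.42,"rz":-2.96},
    {"dx":-0.014,"dy":0.0083,"dz":0.0063,"rx":0.13,"ry":1.42,"rz":-2.96},
    {"dx":-0.014,"dy":0.0083,"dz":0.0063,"rx":0.13,"ry":1.42,"rz":-2.96},
    {"dx":0,"dy":0,"dz":0,"rx":0,"ry":0,"rz":0},
    {"dx":0,"dy":0,"dz":0,"rx":0,"ry":0,"rz":0},
  ],
)

```text
time: 12.18
tcp_pos: [0.4449, -0.0767, 0.2499]
tool_rot: [-0.379, 0.25, -1.109]
ft_force: [-0.6, -0.3, 0.4]
finger_gap: 0.0642
```

```bash
python3 st.py
python3 - <<'E'
from h import *
im,K,e,Q=cam('wrist');np.savez('w9',im=im,K=K,e=e,Q=Q);save('w9',im,None,1.4)
uv=proj(K,e,Q,[.604,-.061,.205])[0];print(e,uv)
u,v=int(uv[0]),max(30,int(uv[1]));b=(u-45,v-30,u+45,v+30);print(b);save('w9z',im,b,8.5)
E
```

```text
t 12.1833 yaw 25.51 pitch 24.68 roll -0.47 grasp [ 0.4295 -0.084   0.2577] F [-0.6 -0.3  0.4] M [-0.19  0.4  -0.08] q [-1.28 -0.34  2.47  1.13  1.47 -0.56]
[ 0.35856591 -0.11759672  0.38080362] [340.91678394 169.2473371 ]
(295, 139, 385, 199)
```

View pics/w9.png

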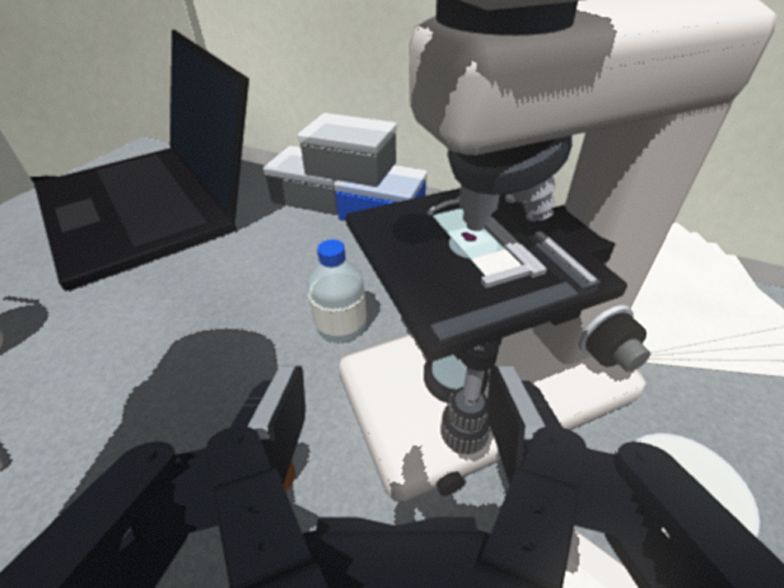

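View pics/w9z.png

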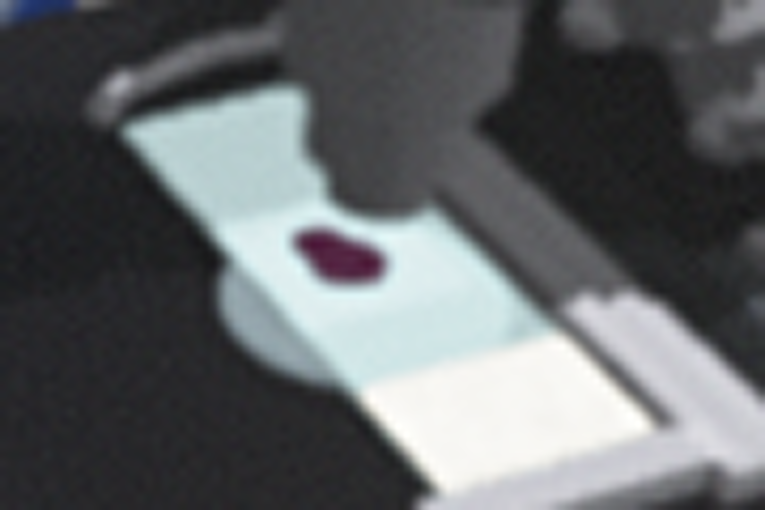

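```bash
cat > meas.py <<'E'
from h import *
def go(f,b,sc,s,o):
    d=np.load(f);C=(d['K'],d['e'],d['Q']);g=lambda p:(b[0]+(p[0]+.5)/sc-.5,b[1]+(p[1]+.5)/sc-.5)
    x=np.array([np.cos(np.radians(48.3)),np.sin(np.radians(48.3)),0]);y=np.array([-x[1],x[0],0])
    S=onz(*C,g(s),.199);O=onz(*C,g(o),.212);v=S-O
    print(S.round(4),O.round(4),'dx_m %.4f dy_m %.4f'%(v@x,v@y))
    for k in (-.01,0,.01): # where the section would be seen at offset k
        q=proj(*C,O-[0,0,.013]+k*x)[0]; print(k,((q+.5-b)*sc-.5).round(0))
    return C,O,x
def sec(f,b,sc):
    im=np.load(f)['im'].astype(int);m=(im[:,:,0]-im[:,:,1]>25)&(im[:,:,2]-im[:,:,1]>10);m[:b[1]]=0;m[b[3]:]=0;m[:,:b[0]]=0;m[:,b[2]:]=0
    v,u=np.nonzero(m);print('section px',len(u),((u.mean()+.5-b[0])*sc-.5).round(1),((v.mean()+.5-b[1])*sc-.5).round(1))
    return ((u.mean()+.5-b[0])*sc-.5),((v.mean()+.5-b[1])*sc-.5)
E
python3 - <<'E'
from meas import *
b=(295,139,385,199);s=sec('w9.npz',b,8.5);go('w9.npz',b[:2],8.5,s,(381,188))
E
```

```text
section px 33 342.2 258.2
[ 0.6104 -0.0535  0.199 ] [ 0.6069 -0.0577  0.212 ] dx_m 0.0055 dy_m 0.0002
-0.01 [414. 332.]
0 [368. 284.]
0.01 [324. 237.]
```

Run:
```python
from h import *
im=np.load('w9.npz')['im'].astype(float);c=im[145:195,300:365]
c=np.clip((c-150)*2.4,0,255).astype(np.uint8);save('w9e',c,None,12)
```

```text
(no output)
```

View pics/w9e.png

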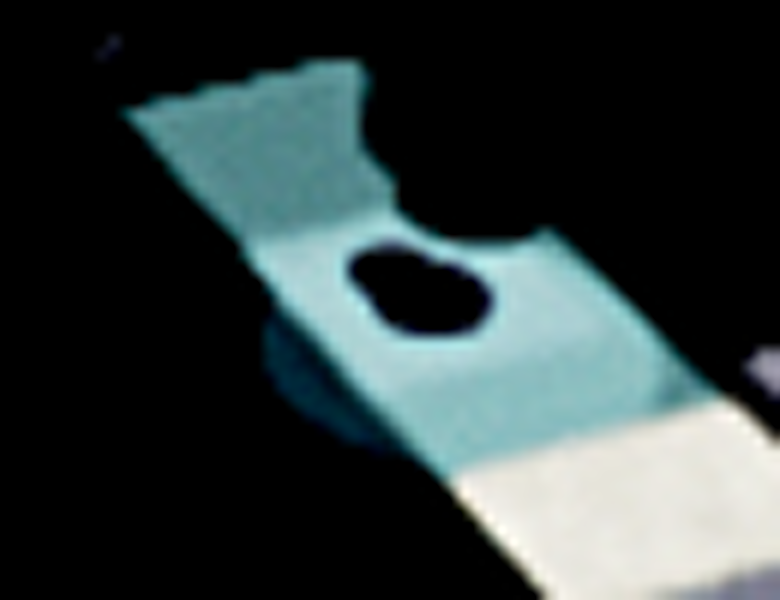

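Run:
```python
from h import *
c=np.array([.532,-.090,.092]);y=pose(92,25,(0,0,0))[:3,1]
M=plan(pose(48,26,(.45,-.2,.235)),7)
M=plan(pose(92,25,c-.08*y),10,M)
plan(pose(92,25,c+.018*y),6,M)
```

```text
7 rows d [ 0.0148 -0.0077 -0.006 ] w [-0.2  -1.45  2.91]
path [array([ 0.443, -0.095,  0.248]), array([ 0.442, -0.113,  0.246]), array([ 0.441, -0.131,  0.243]), array([ 0.442, -0.148,  0.241]), array([ 0.444, -0.166,  0.239]), array([ 0.446, -0.183,  0.237]), array([ 0.45 , -0.2  ,  0.235])] [ 0.45  -0.2    0.235]
10 rows d [ 0.0066  0.0109 -0.0069] w [ 0.09 -1.9   3.97]
path [array([ 0.459, -0.2  ,  0.224]), array([ 0.478, -0.196,  0.202]), array([ 0.496, -0.19 ,  0.18 ]), array([ 0.513, -0.181,  0.158]), array([ 0.528, -0.169,  0.136])] [ 0.535 -0.163  0.125]
6 rows d [-0.      0.0163  0.0001] w [ 0.01  0.01 -0.  ]
path [array([ 0.534, -0.148,  0.119]), array([ 0.534, -0.133,  0.112]), array([ 0.533, -0.118,  0.105]), array([ 0.533, -0.103,  0.098]), array([ 0.532, -0.089,  0.091]), array([ 0.531, -0.074,  0.085])] [ 0.531 -0.074  0.085]
```

Request:
jog_arm(
  targets=[
    {"dx":0.0148,"dy":-0.0077,"dz":-0.006,"rx":-0.2,"ry":-1.45,"rz":2.91},
    {"dx":0.0148,"dy":-0.0077,"dz":-0.006,"rx":-0.2,"ry":-1.45,"rz":2.91},
    {"dx":0.0148,"dy":-0.0077,"dz":-0.006,"rx":-0.2,"ry":-1.45,"rz":2.91},
    {"dx":0.0148,"dy":-0.0077,"dz":-0.006,"rx":-0.2,"ry":-1.45,"rz":2.91},
    {"dx":0.0148,"dy":-0.0077,"dz":-0.006,"rx":-0.2,"ry":-1.45,"rz":2.91},
    {"dx":0.0148,"dy":-0.0077,"dz":-0.006,"rx":-0.2,"ry":-1.45,"rz":2.91},
    {"dx":0.0148,"dy":-0.0077,"dz":-0.006,"rx":-0.2,"ry":-1.45,"rz":2.91},
    {"dx":0.0066,"dy":0.0109,"dz":-0.0069,"rx":0.09,"ry":-1.9,"rz":3.97},
    {"dx":0.0066,"dy":0.0109,"dz":-0.0069,"rx":0.09,"ry":-1.9,"rz":3.97},
    {"dx":0.0066,"dy":0.0109,"dz":-0.0069,"rx":0.09,"ry":-1.9,"rz":3.97},
    {"dx":0.0066,"dy":0.0109,"dz":-0.0069,"rx":0.09,"ry":-1.9,"rz":3.97},
    {"dx":0.0066,"dy":0.0109,"dz":-0.0069,"rx":0.09,"ry":-1.9,"rz":3.97},
    {"dx":0.0066,"dy":0.0109,"dz":-0.0069,"rx":0.09,"ry":-1.9,"rz":3.97},
    {"dx":0.0066,"dy":0.0109,"dz":-0.0069,"rx":0.09,"ry":-1.9,"rz":3.97},
    {"dx":0.0066,"dy":0.0109,"dz":-0.0069,"rx":0.09,"ry":-1.9,"rz":3.97},
    {"dx":0.0066,"dy":0.0109,"dz":-0.0069,"rx":0.09,"ry":-1.9,"rz":3.97},
    {"dx":0.0066,"dy":0.0109,"dz":-0.0069,"rx":0.09,"ry":-1.9,"rz":3.97},
    {"dx":0,"dy":0,"dz":0,"rx":0,"ry":0,"rz":0},
  ],
  fingers=1,
)

```text
time: 13.73
tcp_pos: [0.5357, -0.1607, 0.1204]
tool_rot: [-0.431, -0.006, 0.041]
ft_force: [0.4, 0.3, -0.7]
finger_gap: 0.0854
```

```bash
python3 st.py
python3 - <<'E'
from h import *
im,K,e,Q=cam('wrist');save('w10',im,None,1.4)
c=np.array([.532,-.090,.092]);y=pose(92,25,(0,0,0))[:3,1]
plan(pose(92,25,c+.018*y),6)
E
```

```text
t 13.7333 yaw 92.43 pitch 24.71 roll -0.14 grasp [ 0.5364 -0.1777  0.1282] F [ 0.4  0.3 -0.7] M [-0.41 -0.02 -0.01] q [-0.85  0.82  1.34  0.65  1.93 -0.98]
6 rows d [-0.0001  0.0159  0.0005] w [-0.05 -0.01 -0.04]
path [array([ 0.534, -0.147,  0.115]), array([ 0.534, -0.132,  0.109]), array([ 0.533, -0.118,  0.103]), array([ 0.532, -0.103,  0.097]), array([ 0.532, -0.088,  0.09 ]), array([ 0.531, -0.074,  0.084])] [ 0.531 -0.074  0.084]
```

View pics/w10.png

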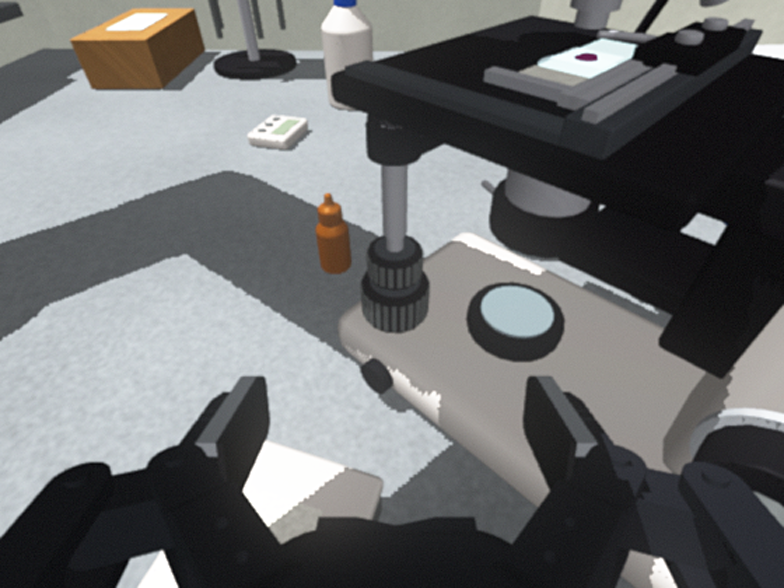

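Knob at column 395 against finger mid 397: aligned. Go in.

Request:
jog_arm(
  targets=[
    {"dx":-0.0001,"dy":0.016,"dz":0.0003,"rx":0,"ry":0,"rz":0},
    {"dx":-0.0001,"dy":0.016,"dz":0.0003,"rx":0,"ry":0,"rz":0},
    {"dx":-0.0001,"dy":0.016,"dz":0.0003,"rx":0,"ry":0,"rz":0},
    {"dx":-0.0001,"dy":0.016,"dz":0.0003,"rx":0,"ry":0,"rz":0},
    {"dx":-0.0001,"dy":0.016,"dz":0.0003,"rx":0,"ry":0,"rz":0},
    {"dx":-0.0001,"dy":0.016,"dz":0.0003,"rx":0,"ry":0,"rz":0},
    {"dx":0,"dy":0,"dz":0,"rx":0,"ry":0,"rz":0},
  ],
)

```text
time: 14.37
tcp_pos: [0.5295, -0.0717, 0.0849]
tool_rot: [-0.432, -0.005, 0.037]
ft_force: [-0.1, 0.1, -0.9]
finger_gap: 0.0855
```

```bash
python3 st.py
python3 - <<'E'
from h import *
im,K,e,Q=cam('wrist');save('w11',im,None,1.4)
E
```

```text
t 14.3667 yaw 92.18 pitch 24.75 roll -0.18 grasp [ 0.5302 -0.0886  0.0927] F [-0.1  0.1 -0.9] M [-0.44  0.01  0.05] q [-0.77  0.79  1.51  0.7   1.79 -1.01]
```

View pics/w11.png

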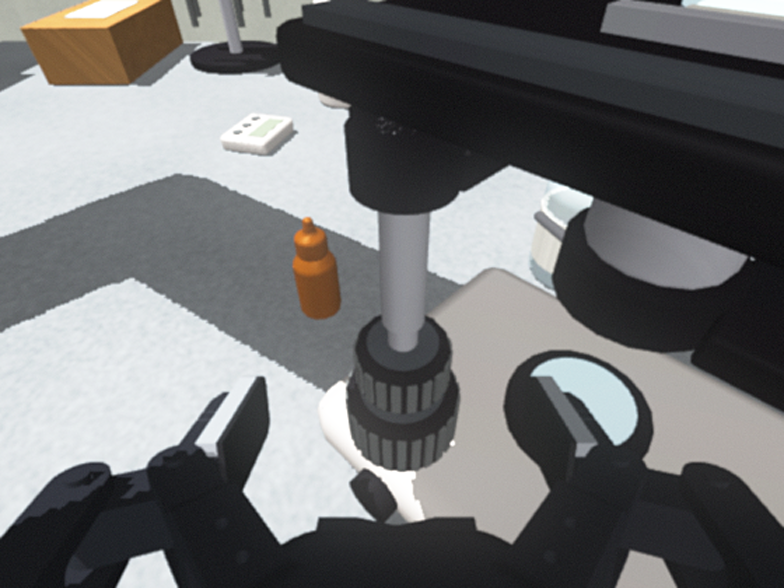

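Request:
jog_arm(
  targets=[
    {"dx":0.0012,"dy":0,"dz":0,"rx":0,"ry":0,"rz":0},
    {"dx":0,"dy":0,"dz":0,"rx":0,"ry":0,"rz":0},
    {"dx":0,"dy":0,"dz":0,"rx":0,"ry":0,"rz":0},
    {"dx":0,"dy":0,"dz":0,"rx":0,"ry":0,"rz":0},
    {"dx":0,"dy":0,"dz":0,"rx":0,"ry":0,"rz":0},
    {"dx":0,"dy":0,"dz":0,"rx":0,"ry":0,"rz":0},
    {"dx":0,"dy":0,"dz":0,"rx":0,"ry":0,"rz":0},
  ],
  fingers=-1,
)

```text
time: 15.0
tcp_pos: [0.5317, -0.0756, 0.0866]
tool_rot: [-0.435, -0.007, 0.035]
ft_force: [-3.9, -3.5, 1.9]
finger_gap: 0.0332
```

```bash
python3 st.py
```

```text
t 15.0 yaw 92.05 pitch 24.95 roll -0.03 grasp [ 0.5323 -0.0926  0.0945] F [-3.9 -3.5  1.9] M [-0.38  0.22  0.61] q [-0.77  0.79  1.5   0.7   1.79 -1.01]
```

Request:
jog_arm(
  targets=[
    {"dx":0.0014,"dy":0,"dz":0,"rx":0,"ry":2.11,"rz":-4.53},
    {"dx":0.0015,"dy":0,"dz":0,"rx":0,"ry":2.11,"rz":-4.53},
    {"dx":0.0014,"dy":0,"dz":0,"rx":0,"ry":2.11,"rz":-4.53},
    {"dx":0.0015,"dy":0,"dz":0,"rx":0,"ry":2.11,"rz":-4.53},
    {"dx":0,"dy":0,"dz":0,"rx":0,"ry":0,"rz":0},
  ],
)

```text
time: 15.42
tcp_pos: [0.5363, -0.0763, 0.0866]
tool_rot: [-0.431, 0.071, -0.314]
ft_force: [-5.8, -2.2, 0.7]
finger_gap: 0.0329
```

```bash
python3 st.py
```

```text
t 15.4167 yaw 71.73 pitch 24.92 roll -0.11 grasp [ 0.531  -0.0924  0.0945] F [-5.8 -2.2  0.7] M [-0.55  0.53  0.62] q [-0.88  0.67  1.73  0.88  1.58 -0.96]
```

Request:
jog_arm(
  targets=[
    {"dx":0.0013,"dy":0,"dz":0,"rx":0,"ry":2.11,"rz":-4.53},
    {"dx":0.0013,"dy":0,"dz":0,"rx":0,"ry":2.11,"rz":-4.53},
    {"dx":0.0013,"dy":0,"dz":0,"rx":0,"ry":2.11,"rz":-4.53},
    {"dx":0.0014,"dy":0,"dz":0,"rx":0,"ry":2.11,"rz":-4.53},
    {"dx":0.0013,"dy":0,"dz":0,"rx":0,"ry":2.11,"rz":-4.53},
    {"dx":0.0014,"dy":0,"dz":0,"rx":0,"ry":2.11,"rz":-4.53},
    {"dx":0,"dy":0,"dz":0,"rx":0,"ry":0,"rz":0},
  ],
)

```text
time: 16.0
tcp_pos: [0.5426, -0.0797, 0.0864]
tool_rot: [-0.409, 0.186, -0.829]
ft_force: [-24.8, -10.6, 8.8]
finger_gap: 0.0329
```

```bash
python3 st.py
```

```text
t 16.0 yaw 41.77 pitch 24.99 roll -0.13 grasp [ 0.5299 -0.091   0.0943] F [-24.8 -10.6   8.8] M [-0.23  0.98  1.24] q [-0.97  0.49  2.09  1.22  1.27 -0.98]
```

Request:
jog_arm(
  targets=[
    {"dx":0,"dy":0,"dz":0,"rx":0,"ry":0,"rz":0},
    {"dx":0,"dy":0,"dz":0,"rx":0,"ry":0,"rz":0},
    {"dx":0,"dy":0,"dz":0,"rx":0,"ry":0,"rz":0},
    {"dx":0,"dy":0,"dz":0,"rx":0,"ry":0,"rz":0},
  ],
  fingers=0.6,
)

```text
time: 16.33
tcp_pos: [0.5449, -0.0796, 0.0863]
tool_rot: [-0.41, 0.182, -0.823]
ft_force: [0.4, 1.4, 0.1]
finger_gap: 0.0682
```

```bash
python3 st.py
python3 - <<'E'
from h import *
c=np.array([.532,-.090,.092]);y=pose(40,25,(0,0,0))[:3,1]
M=plan(pose(40,25,c-.08*y),6)
M=plan(pose(30,25,(.445,-.13,.20)),5,M)
plan(pose(25,25,(.445,-.078,.25)),5,M)
E
```

```text
t 16.3333 yaw 42.05 pitch 24.95 roll -0.0 grasp [ 0.5324 -0.091   0.0942] F [0.4 1.4 0.1] M [-0.29  0.27 -0.02] q [-0.97  0.49  2.08  1.22  1.28 -0.98]
6 rows d [-0.0004 -0.0162 -0.0003] w [-0.01  0.14 -0.31]
path [array([ 0.534, -0.089,  0.093]), array([ 0.522, -0.099,  0.099]), array([ 0.511, -0.108,  0.106]), array([ 0.5  , -0.118,  0.113]), array([ 0.488, -0.127,  0.119]), array([ 0.477, -0.136,  0.126])] [ 0.477 -0.136  0.126]
5 rows d [-0.0047 -0.0102  0.0116] w [ 0.    0.85 -1.81]
path [array([ 0.47 , -0.136,  0.141]), array([ 0.464, -0.134,  0.155]), array([ 0.458, -0.133,  0.17 ]), array([ 0.451, -0.132,  0.185]), array([ 0.445, -0.13 ,  0.2  ])] [ 0.445 -0.13   0.2  ]
5 rows d [-0.0092  0.0002  0.0111] w [ 0.    0.42 -0.91]
path [array([ 0.445, -0.12 ,  0.21 ]), array([ 0.445, -0.109,  0.22 ]), array([ 0.445, -0.099,  0.23 ]), array([ 0.445, -0.088,  0.24 ]), array([ 0.445, -0.078,  0.25 ])] [ 0.445 -0.078  0.25 ]
```

Request:
jog_arm(
  targets=[
    {"dx":-0.0004,"dy":-0.0162,"dz":-0.0003,"rx":0,"ry":0.14,"rz":-0.31},
    {"dx":-0.0004,"dy":-0.0162,"dz":-0.0003,"rx":0,"ry":0.14,"rz":-0.31},
    {"dx":-0.0004,"dy":-0.0162,"dz":-0.0003,"rx":0,"ry":0.14,"rz":-0.31},
    {"dx":-0.0004,"dy":-0.0162,"dz":-0.0003,"rx":0,"ry":0.14,"rz":-0.31},
    {"dx":-0.0004,"dy":-0.0162,"dz":-0.0003,"rx":0,"ry":0.14,"rz":-0.31},
    {"dx":-0.0004,"dy":-0.0162,"dz":-0.0003,"rx":0,"ry":0.14,"rz":-0.31},
    {"dx":-0.0047,"dy":-0.0102,"dz":0.0116,"rx":0,"ry":0.85,"rz":-1.81},
    {"dx":-0.0047,"dy":-0.0102,"dz":0.0116,"rx":0,"ry":0.85,"rz":-1.81},
    {"dx":-0.0047,"dy":-0.0102,"dz":0.0116,"rx":0,"ry":0.85,"rz":-1.81},
    {"dx":-0.0047,"dy":-0.0102,"dz":0.0116,"rx":0,"ry":0.85,"rz":-1.81},
    {"dx":-0.0047,"dy":-0.0102,"dz":0.0116,"rx":0,"ry":0.85,"rz":-1.81},
    {"dx":-0.0092,"dy":0.0002,"dz":0.0111,"rx":0,"ry":0.42,"rz":-0.91},
    {"dx":-0.0092,"dy":0.0002,"dz":0.0111,"rx":0,"ry":0.42,"rz":-0.91},
    {"dx":-0.0092,"dy":0.0002,"dz":0.0111,"rx":0,"ry":0.42,"rz":-0.91},
    {"dx":-0.0092,"dy":0.0002,"dz":0.0111,"rx":0,"ry":0.42,"rz":-0.91},
    {"dx":-0.0092,"dy":0.0002,"dz":0.0111,"rx":0,"ry":0.42,"rz":-0.91},
    {"dx":0,"dy":0,"dz":0,"rx":0,"ry":0,"rz":0},
    {"dx":0,"dy":0,"dz":0,"rx":0,"ry":0,"rz":0},
  ],
)

```text
time: 17.83
tcp_pos: [0.4448, -0.0778, 0.2499]
tool_rot: [-0.39, 0.245, -1.115]
ft_force: [-0.3, 0.3, 0.1]
finger_gap: 0.0683
```

```bash
python3 st.py
python3 - <<'E'
from meas import *
im,K,e,Q=cam('wrist');np.savez('w12',im=im,K=K,e=e,Q=Q)
uv=proj(K,e,Q,[.604,-.061,.205])[0];u,v=map(int,uv);b=(u-45,v-30,u+45,v+30);print(b);save('w12z',im,b,8.5);sec('w12.npz',b,8.5)
im,K,e,Q=cam('side');save('s4',im,(230,130,305,185),10)
E
```

```text
t 17.8333 yaw 25.0 pitch 25.0 roll 0.15 grasp [ 0.4295 -0.0849  0.2578] F [-0.3  0.3  0.1] M [-0.19  0.38 -0.03] q [-1.28 -0.35  2.47  1.12  1.46 -0.56]
(293, 138, 383, 198)
section px 35 363.4 286.7
```

View pics/w12z.png

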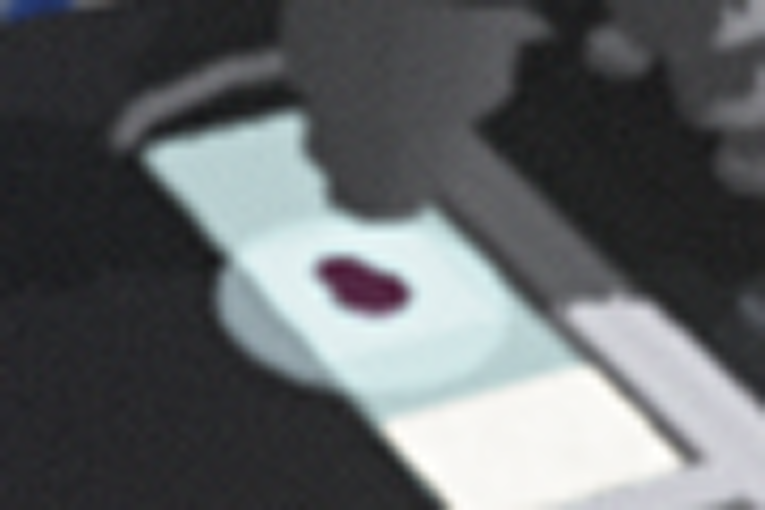

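View pics/s4.png

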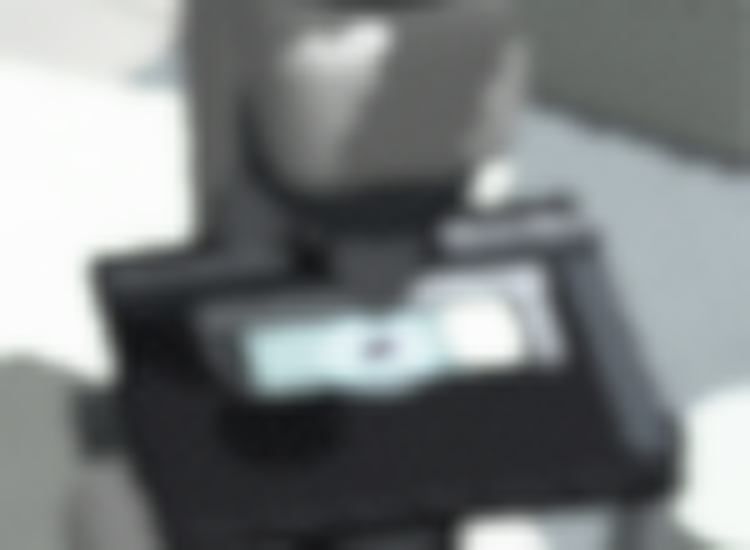

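Run:
```python
from meas import *
b=(293,138,383,198);s=sec('w12.npz',b,8.5);C,O,x=go('w12.npz',b[:2],8.5,s,(380,188))
for z in(.197,.185): print('aperture',z,onz(*C,(293+370.5/8.5-.5,138+304.5/8.5-.5),z).round(4))
im=np.load('w12.npz')['im'].astype(float);c=np.clip((im[145:195,298:363]-150)*2.4,0,255).astype(np.uint8);save('w12e',c,None,12)
```

```text
section px 35 363.4 286.7
[ 0.6065 -0.0575  0.199 ] [ 0.6073 -0.0576  0.212 ] dx_m -0.0004 dy_m 0.0006
-0.01 [412. 332.]
0 [366. 283.]
0.01 [323. 237.]
aperture 0.197 [ 0.6064 -0.0586  0.197 ]
aperture 0.185 [ 0.6225 -0.0548  0.185 ]
```

View pics/w12e.png

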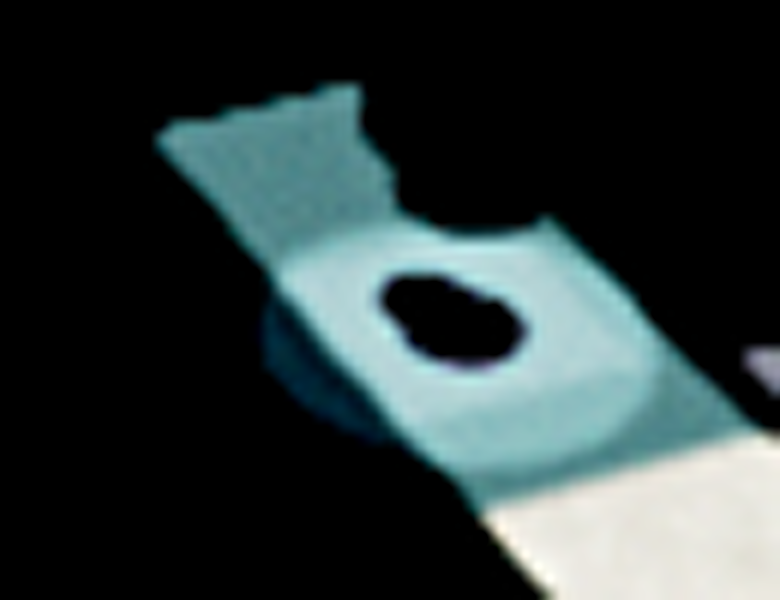

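Run:
```python
from h import *
plan(pose(20,25,(.462,-.015,.26)),6)
```

```text
6 rows d [-0.0086  0.0054  0.0044] w [-0.    0.35 -0.76]
path [array([ 0.447, -0.068,  0.251]), array([ 0.45 , -0.057,  0.253]), array([ 0.453, -0.047,  0.255]), array([ 0.456, -0.036,  0.256]), array([ 0.459, -0.026,  0.258]), array([ 0.462, -0.015,  0.26 ])] [ 0.462 -0.015  0.26 ]
```

Request:
jog_arm(
  targets=[
    {"dx":-0.0086,"dy":0.0054,"dz":0.0044,"rx":0,"ry":0.35,"rz":-0.76},
    {"dx":-0.0086,"dy":0.0054,"dz":0.0044,"rx":0,"ry":0.35,"rz":-0.76},
    {"dx":-0.0086,"dy":0.0054,"dz":0.0044,"rx":0,"ry":0.35,"rz":-0.76},
    {"dx":-0.0086,"dy":0.0054,"dz":0.0044,"rx":0,"ry":0.35,"rz":-0.76},
    {"dx":-0.0086,"dy":0.0054,"dz":0.0044,"rx":0,"ry":0.35,"rz":-0.76},
    {"dx":-0.0086,"dy":0.0054,"dz":0.0044,"rx":0,"ry":0.35,"rz":-0.76},
    {"dx":0,"dy":0,"dz":0,"rx":0,"ry":0,"rz":0},
    {"dx":0,"dy":0,"dz":0,"rx":0,"ry":0,"rz":0},
  ],
)

```text
time: 18.6
tcp_pos: [0.4638, -0.0155, 0.2605]
tool_rot: [-0.381, 0.267, -1.198]
ft_force: [-0.2, -1.3, 0.5]
finger_gap: 0.0684
```

```bash
python3 st.py
python3 - <<'E'
from meas import *
im,K,e,Q=cam('wrist');np.savez('w13',im=im,K=K,e=e,Q=Q)
uv=proj(K,e,Q,[.6065,-.058,.203])[0];u,v=map(int,uv);b=(u-40,v-30,u+40,v+30);print(b,e);save('w13z',im,b,10);sec('w13.npz',b,10)
E
```

```text
t 18.6 yaw 20.18 pitch 25.05 roll -0.06 grasp [ 0.4479 -0.0213  0.2684] F [-0.2 -1.3  0.5] M [-0.15  0.41 -0.01] q [-1.09 -0.61  2.58  1.2   1.3  -0.32]
(342, 170, 422, 230) [ 0.3744975  -0.0472392   0.39198371]
section px 51 396.9 339.2
```

View pics/w13z.png

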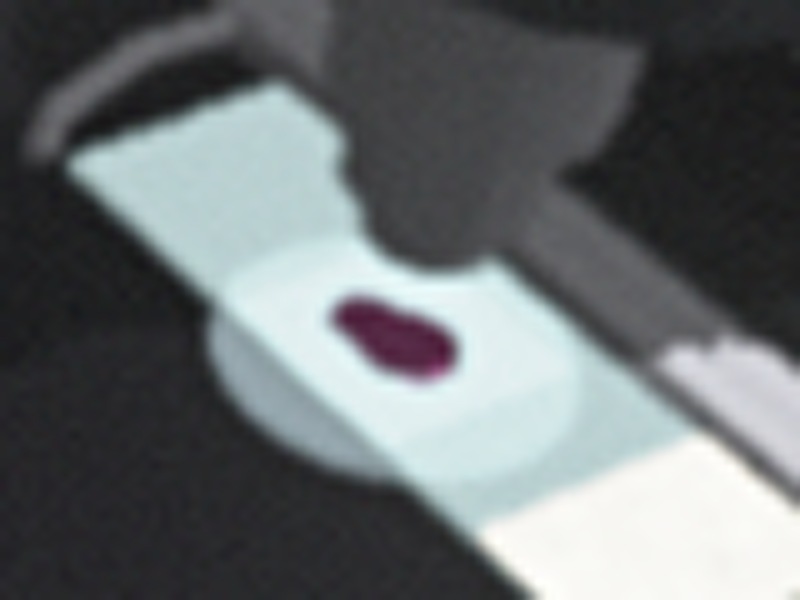

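Run:
```python
from meas import *
b=(342,170,422,230);s=sec('w13.npz',b,10);C,O,x=go('w13.npz',b[:2],10,s,(432,231))
print((onz(*C,(342+s[0]/10,170+s[1]/10),.199)-onz(*C,(342+395/10,170+358/10),.197))@x)
```

```text
section px 51 396.9 339.2
[ 0.6064 -0.0575  0.199 ] [ 0.6064 -0.0578  0.212 ] dx_m 0.0003 dy_m 0.0002
-0.01 [477. 407.]
0 [401. 341.]
0.01 [328. 277.]
0.00038574272051258363
```

Request:
jog_arm(
  targets=[
    {"dx":0.0086,"dy":-0.0054,"dz":-0.0044,"rx":0,"ry":-0.35,"rz":0.76},
    {"dx":0.0086,"dy":-0.0054,"dz":-0.0044,"rx":0,"ry":-0.35,"rz":0.76},
    {"dx":0.0086,"dy":-0.0054,"dz":-0.0044,"rx":0,"ry":-0.35,"rz":0.76},
    {"dx":0.0086,"dy":-0.0054,"dz":-0.0044,"rx":0,"ry":-0.35,"rz":0.76},
    {"dx":0.0086,"dy":-0.0054,"dz":-0.0044,"rx":0,"ry":-0.35,"rz":0.76},
    {"dx":0.0086,"dy":-0.0054,"dz":-0.0044,"rx":0,"ry":-0.35,"rz":0.76},
  ],
)

```text
time: 19.15
tcp_pos: [0.4453, -0.0805, 0.25]
tool_rot: [-0.387, 0.249, -1.115]
ft_force: [0.1, -0.4, 0.1]
finger_gap: 0.0682
```

Run:
```python
from h import *
im,*_=cam('scene');save('sc9',im)
a=cv2.imread('pics/scene0.png')[:,:,::-1].astype(int);m=(abs(a-im.astype(int)).max(2)>60).astype(np.uint8)
n,l,s,c=cv2.connectedComponentsWithStats(m);print([(x[:5]) for x in s[1:] if x[4]>40])
```

```text
[array([172,   0,  20,  10,  97], dtype=int32), array([198,   0,  18,   9, 155], dtype=int32), array([236,   0,   8,   7,  48], dtype=int32), array([248,   0,  37,  39, 641], dtype=int32), array([295,   0,  20,   5,  55], dtype=int32), array([ 69,  18,  62,  27, 317], dtype=int32), array([ 294,   22,   57,   47, 1548], dtype=int32), array([125,  24,   8,   9,  50], dtype=int32), array([  74,   30,  112,   51, 2141], dtype=int32), array([260,  31,  34,  42, 340], dtype=int32), array([67, 46,  6, 14, 44], dtype=int32), array([258,  75,  20,  18, 220], dtype=int32), array([303,  87,  21,  22, 256], dtype=int32), array([191,  93,  32,  11, 186], dtype=int32), array([ 92, 100,  28,  26, 435], dtype=int32), array([216, 137,  29,  42, 608], dtype=int32), array([ 286,  180,   65,   76, 2014], dtype=int32), array([144, 197,  10,   6,  45], dtype=int32), array([ 155,  196,   89,   64, 1970], dtype=int32), array([113, 202,  36,  27, 367], dtype=int32), array([154, 209,   6,  20,  48], dtype=int32), array([106, 226,  24,  41, 447], dtype=int32), array([270, 228,  11,  12,  69], dtype=int32), array([136, 231,  19,  14, 174], dtype=int32), array([272, 235,  24,  27, 312], dtype=int32)]
```

View pics/sc9.png

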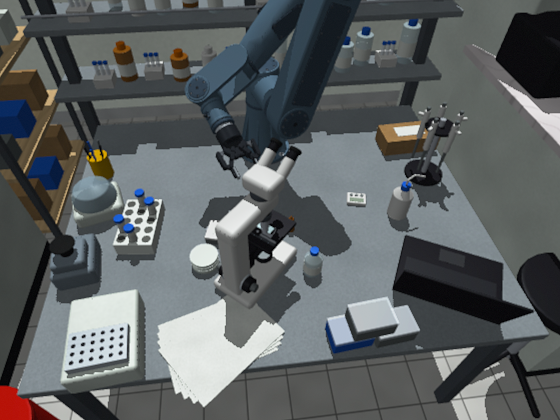

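The scene view shows the bench items where they were: rack (138,225), dishes (204,258), bottle (313,262), timer (356,199). Only the arm and its shadows have changed. The gripper is free of everything.

```bash
python3 -c "
from plant import r
print(r.hand_in())"
```

```text
the job is handed in; nothing more can be done
None
```

I turned the lower knob clockwise in three grips of about 50° each, roughly 155° in all, let go, backed the gripper well clear and handed the job in at about 19 s.

- **Centring:** two wrist views, compared with the lens and with the stage opening, put the section between -0.4 and +0.9 mm of centre along x. The last and better view gave +0.3 to +0.4 mm. The coarser side camera gave about +1.2 mm. The section is 0.2 to 0.6 mm off along y.
- **Upper knob:** I did not check its angle directly, but the small y offset suggests it did not turn.
- **Forces:** sideways force on the tool came close to 31 N at the end of the first grip and 28 N at the end of the third, in the readings I took. These are below the 40 N at which the shaft yields.
- **Joint limit:** joint 3 read 2.58 rad, its range limit to two decimals, during the last look. I moved it back straight after, but I did not check the third decimal.
- **Bench items:** those visible in the final scene picture look unmoved. The small oil bottle and the slide box are partly hidden there, so I could not check them fully.

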